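Change over the sample display from the stock box

TASK

Lever up the lid of the wooden stock box with the flat blade and leave it standing open, then change the stock over: every tall glass jar from the box goes out upright in the middle of a cork coaster on the display board (one to a coaster), and every low metal tin from the board goes upright onto the floor of the box. When all are exchanged shut the lid fully; the blade must end up lying flat on its white rest again, and the cup, bottle and spoon nearby are to be left where they are.

Things in the scene. Friction and masses are not known exactly. Their poses are not given: they have to be found in the camera images.
- box: plywood stock box fixed to the table, 160 (x) x 250 (y) x 66 mm high without its lid; origin: centre of its underside; its front is its -x side, facing the robot within 0.15 rad. Walls and floor 6 mm thick, front wall 9 mm lower, no dividers. The jars stand in its left and right halves, about 60 mm either side of its centre along y
- slot (a point): middle of the slot under the lid's front edge, at the box's outer front face (box frame x = -80 mm, 61.5 mm above the table); the slot is 9 mm high (57 to 66 mm above the table), 238 mm long and open to the inside, too low for a fingertip; frame as the box's
- lid (a joint): hinge of the wooden lid (160 x 250 x 8 mm, 220 g, no handle, flush with the box's outside). 0 = shut, grows as its front edge rises, 1.57 = standing upright, stop at 1.8 rad. The hinge is stiff: the lid stays at any angle; about 3 N at the front edge moves it
- hinge (a point): fixed point: middle of the lid's hinge axis, on the top of the box's rear edge (box frame x = +80 mm, z = 66 mm); the axis runs along the box's y. The lid's underside passes through it
- lid_edge (a point): middle of the front lower edge of the lid, 160 mm from the hinge
- blade: loose lever tool, 90 g, lying along its own x: wooden handle 105 long, 16 wide (y), 24 mm high (x from -75 to +30 mm), and a flat steel blade 26 mm wide, 2.5 mm thick pointing to +x (x from +30 to +100 mm), level, its mid-plane 12 mm above the handle's underside. Origin: underside of the handle, at x = 0, a good grip point near the centre of mass
- rest: fixed white plastic slab 220 (x) x 100 (y) x 12 mm high on which the blade lies and to which it returns; origin at the centre of its underside. To the right or left of the box
- display: fixed thin dark wood display board 260 (x) x 140 (y) x 4 mm high; origin at the centre of its underside. On the other side of the box from the rest
- coaster0 (a point): top centre of the first cork disc (72 mm across, level with the board's top), at board x = -56 mm
- coaster1 (a point): top centre of the second cork disc, at board x = +56 mm
- cup: bystander: paper cup 80 mm tall, origin under its centre
- pump: bystander: white plastic bottle 150 mm tall, origin under its centre
- scoop: bystander: spoon lying beyond the box, origin under its middle
- jar0: tall amber glass jar with steel cap, 46 mm across, 56 mm tall, 90 to 180 g; origin at the centre of its underside; starts in the box; may be absent (1 or 2 jars)
- tin0: low round aluminium tin, 54 mm across, 36 mm tall, 75 to 155 g; origin at the centre of its underside; starts on the display board (there are always two tins)
- jar1: tall amber glass jar with steel cap, 46 mm across, 56 mm tall, 90 to 180 g; origin at the centre of its underside; starts in the box; may be absent (1 or 2 jars)
- tin1: low round aluminium tin, 54 mm across, 36 mm tall, 75 to 155 g; origin at the centre of its underside; starts on the display board (there are always two tins)
There are look-alikes about, which are no part of the job. What is shaped like the tin0 but purple or red is not meant.

How it is judged:
On the way, in this order (a step that is already met when the one before it is completed fails the run):
1. the lid is raised past 0.3 rad by the blade pressing against it (value of joint lid above 0.3 rad and contact force between blade and lid above 0.2 N), for 0.1 s.
2. the lid stands open, past 1.2 rad (value of joint lid above 1.2 rad), for 0.2 s.
3. with the lid open, all jars stand on the coasters and all tins in the box ((horizontal distance between jar0 and coaster0 below 0.022 m or horizontal distance between jar0 and coaster1 below 0.022 m) and z of jar0 in the frame of display between 0 and 0.01 m and angle between each of jar0, jar1, tin0, tin1's own z axis and vertical below 0.15 rad and linear speed of each of jar0, jar1, tin0, tin1 below 0.02 m/s and (horizontal distance between jar1 and coaster0 below 0.022 m or horizontal distance between jar1 and coaster1 below 0.022 m) and z of jar1 in the frame of display between 0 and 0.01 m and x of tin0 in the frame of box between -0.06 and 0.06 m and y of tin0 in the frame of box between -0.105 and 0.105 m and z of tin0 in the frame of box between 0 and 0.013 m and x of tin1 in the frame of box between -0.06 and 0.06 m and y of tin1 in the frame of box between -0.105 and 0.105 m and z of tin1 in the frame of box between 0 and 0.013 m and value of joint lid above 0.8 rad), for 0.2 s.
At the end, for the whole second after the job is handed in: every jar stands upright (within 0.15 rad), centred within 22 mm on a coaster; every tin stands upright on the box's floor; the lid is shut (below 0.05 rad); the blade lies flat on its rest (origin within 70 mm along and 45 mm across of its middle); all released and at rest ((horizontal distance between jar0 and coaster0 below 0.022 m or horizontal distance between jar0 and coaster1 below 0.022 m) and z of jar0 in the frame of display between 0 and 0.01 m and angle between each of jar0, jar1, tin0, tin1, blade's own z axis and vertical below 0.15 rad and linear speed of each of jar0, jar1, tin0, tin1, blade below 0.02 m/s and (horizontal distance between jar1 and coaster0 below 0.022 m or horizontal distance between jar1 and coaster1 below 0.022 m) and z of jar1 in the frame of display between 0 and 0.01 m and x of tin0 in the frame of box between -0.06 and 0.06 m and y of tin0 in the frame of box between -0.105 and 0.105 m and z of tin0 in the frame of box between 0 and 0.013 m and x of tin1 in the frame of box between -0.06 and 0.06 m and y of tin1 in the frame of box between -0.105 and 0.105 m and z of tin1 in the frame of box between 0 and 0.013 m and value of joint lid below 0.05 rad and x of blade in the frame of rest between -0.07 and 0.07 m and y of blade in the frame of rest between -0.045 and 0.045 m and z of blade in the frame of rest between 0.006 and 0.02 m); the robot touches nothing.
It fails at once if the cup is moved by more than 30 mm (distance of cup from where it was at the start of the episode above 0.03 m).
It fails at once if the bottle is moved by more than 30 mm (distance of pump from where it was at the start of the episode above 0.03 m).
It fails at once if the spoon is moved by more than 30 mm (distance of scoop from where it was at the start of the episode above 0.03 m).
Of jar0, jar1 only 1 to 2 are there at a start; the rules pass over those that are not, and their reading is None.
At some moment in a run one of jar0, jar1, tin0, tin1 may be knocked a few centimetres aside while the robot is not near it.
It also fails if it takes over 210 s, if anything falls off the work surface, if the arm or the gripper's body presses on something with over 40 N, if the wrist force passes 120 N, or if a joint passes its speed limit or range.

ROBOT

A 6-joint arm with a two-finger parallel gripper is mounted at the origin on the work surface. World frame = base frame: x ahead of the robot, y to its left, z up, the work surface at z = 0. Lengths are in m, angles in rad, forces in N, time in s.
With the tool pointing down it reaches from about 0.275 to 1 m from the base axis. Payload 8.4 kg.
Tool frame: the origin (TCP) lies midway between the tips of the shut fingers; the grasp point (between the pads) lies 19 mm behind it; x points along the fingers, z is the direction in which the jaws open and shut, and the axes are right-handed (so a half turn about x gives the same grasp; the last joint's range is limited). The gripper opens to 85 mm and grips with 20 to 120 N. Pads are 22 mm wide; open, the fingers measure 114 mm over their backs; the gripper's body (76 mm by 85 mm) begins 54 mm behind the grasp point. The pads swing forward as they close: fully open they stand 13 mm farther back than shut.
Start: joints at [-1.146, 0.353, 1.633, -0, 1.155, -0.002], TCP at [0.259, -0.569, 0.231] pointing down, gripper open.
Joint ranges: [-2.63, 2.63], [-0.92, 2.1], [0.06, 2.66], [-1.3, 4.44], [0, 2.69], [-3.02, 3.02]. Speed limits (rad/s): [2.22, 2.22, 2.79, 3.14, 3.14, 3.14].

INTERFACE

Orientations are given as a unit quaternion [w, x, y, z].
In Python, from rig import ctrl gives the robot as it stands.
- The arm moves only by the shell command python3 -m inch 'ROWS'. ROWS is JSON, one flat list of numbers, 7 for each row, row after row: the opening, from 0 (shut) to 1 (fully open), then the shift along the tool's x, y, z in mm, then the turn, a rotation vector about the tool's x, y, z in rad. A call has 1 to 5 rows; each row is the pose to reach, as a shift and turn from the pose commanded when the call began, along the tool's axes at that moment; what a row does not reach only later rows make up. A row lasts 1/10 s, in which the tool goes at most 50 mm and 8.59 degrees, less where a joint would pass 70% of its speed; a pose out of reach is approached as far as the arm can. A call with a gripper value outside its range is refused whole. The fingers move at their own pace and stop on an object; the grip force is fixed at half the most. Time passes only in rows, so rows that repeat a pose let the fingers close. It gives the time, the measured TCP pose, the force and the opening at its end, in the units of the state.
- ctrl.get_state(): the state, without advancing time (a new reading comes with each control period).
- ctrl.get_image(name): name is "side" or "top"; returns a dict with "frame" (384x512x3 uint8, red, green, blue), "K" (3x3 intrinsics, pixels), "rvec" (rotation vector, rad) and "tvec" (3), from world to camera coordinates, as OpenCV has them. Camera axes: x right, y down, z forward; pixel columns grow to the right and rows downward; lengths in m; the calibration is good to about 2 mm. A picture is of the moment at which its call begins. There is no depth.
- ctrl.finish_job(): hands the job in, once; it reports no verdict.
The state is a dict: "time_s": time; "q": joint angles; "qvel": joint speeds; "joint_torque": joint torques, N m; "position": TCP position; "eef_rot": TCP orientation; "contact_force": force on the tool from outside, world axes, zero at the start; "ft_torque": the same for the moment, N m; "finger_gap": finger opening in m.
Only numpy, scipy, OpenCV 4.12 (cv2) and the standard library are available. Lean on these libraries where they do the work, as an engineer would, in place of code of your own. Each camera call takes 0.05 s, during which the arm holds its last target.

## Working session

There is one attempt and no reset: what is moved stays moved. The work goes in short steps, Python scripts to look and compute and a shell command to move; the robot and the scene stay as the last step left them, time stands still between calls to the robot, and variables do not carry over. Pictures are saved under pics/ and viewed, and the job is handed in when it is done.

```bash
ls; mkdir -p pics
cat > h.py <<'E'
import numpy as np, cv2
from rig import ctrl
from scipy.spatial.transform import Rotation as R
def img(n,save=None):
    d=ctrl.get_image(n)
    if save: cv2.imwrite('pics/'+save+'.png',d['frame'][:,:,::-1])
    return d
def ray(d,u,v,z):
    M=cv2.Rodrigues(np.array(d['rvec'],float))[0];t=np.array(d['tvec'],float).ravel();K=np.array(d['K'])
    c=-M.T@t; r=M.T@np.linalg.inv(K)@np.array([u,v,1.]); s=(z-c[2])/r[2]
    return c+s*r
def proj(d,p):
    return cv2.projectPoints(np.array(p,float).reshape(-1,3),np.array(d['rvec'],float),np.array(d['tvec'],float),np.array(d['K'],float),None)[0][:,0]
def pose():
    s=ctrl.get_state();q=s['eef_rot'];return s,np.array(s['position']),R.from_quat([q[1],q[2],q[3],q[0]])
E
python3 - <<'E'
from h import *
for n in('top','side'):
    d=img(n,n+'0'); M=cv2.Rodrigues(np.array(d['rvec'],float))[0]; print(n,d['K'],-M.T@np.array(d['tvec']).ravel(),M)
s,p,r=pose();print(s,r.as_matrix())
E
```

```text
pics
top [[441.82412225   0.         256.27037943]
 [  0.         441.82412225 191.4888765 ]
 [  0.           0.           1.        ]] [ 0.3186292  -0.05734577  1.23293094] [[-0.01813205 -0.99978976 -0.00957446]
 [-0.98487129  0.01951042 -0.17218562]
 [ 0.17233622  0.00630753 -0.98501799]]
side [[469.99483132   0.         255.8741932 ]
 [  0.         469.99483132 188.65476959]
 [  0.           0.           1.        ]] [-0.31592124  0.92407416  0.82383872] [[-0.76037043 -0.64927604  0.01665652]
 [-0.33513711  0.37025495 -0.86636851]
 [ 0.55634515 -0.66434321 -0.49912741]]
{'time_s': 0.1, 'q': array([-1.14639631e+00,  3.53613546e-01,  1.63404614e+00,  3.73753689e-05,
        1.15517069e+00, -2.39260163e-03]), 'qvel': array([-0.00010467,  0.00048038, -0.00261475,  0.00160565, -0.00076435,
        0.00146298]), 'joint_torque': array([-1.32443336e-03, -6.06354690e+01, -3.42820859e+01, -1.16565507e-04,
        3.95071445e-03, -5.67568605e-06]), 'position': array([ 0.25856625, -0.56855462,  0.23062093]), 'eef_rot': array([ 0.59418502,  0.38302077,  0.59490664, -0.38252496]), 'contact_force': array([-1.03967793,  0.15312762, -0.21267474]), 'ft_torque': array([ 0.01886605,  0.00163391, -0.03716873]), 'finger_gap': 0.08518136143643958} [[-4.78499755e-04  9.10304398e-01  4.13939215e-01]
 [ 1.14199382e-03  4.13939490e-01 -9.10303683e-01]
 [-9.99999233e-01  3.71359347e-05 -1.23763194e-03]]
```

View pics/top0.png

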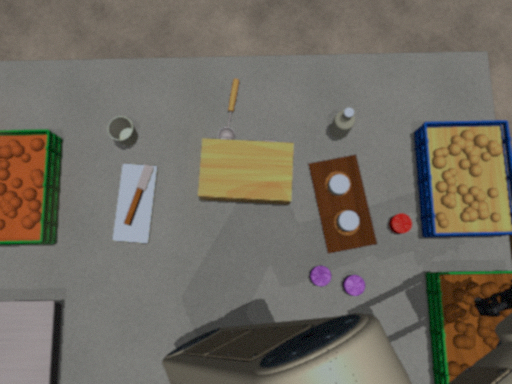

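View pics/side0.png

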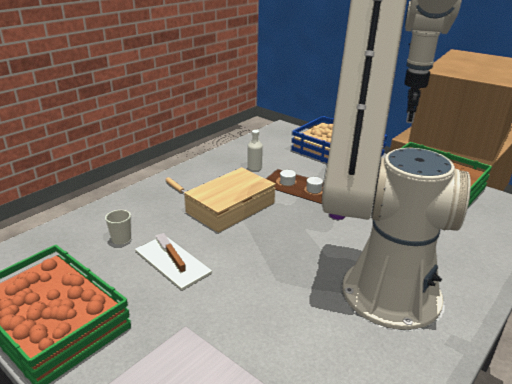

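The top view shows the box at (246,170), the blade on its rest at (135,200), and the display board at (342,203) with tins at (339,183) and (347,221). The decoys are at (320,276), (354,285) and (401,223). The cup is at (122,130), the bottle at (345,118) and the spoon at (231,105). Next I measure these.

Run:
```python
from h import *
d=img('top'); f=d['frame']; big=cv2.resize(f[70:265,90:390],None,fx=2.6,fy=2.6,interpolation=cv2.INTER_CUBIC); cv2.imwrite('pics/topzoom.png',big[:,:,::-1])
hsv=cv2.cvtColor(f,cv2.COLOR_RGB2HSV)
def comp(mask,z,name,roi):
    m=np.zeros(mask.shape,np.uint8); x0,x1,y0,y1=roi; m[y0:y1,x0:x1]=mask[y0:y1,x0:x1]*255
    cs=[c for c in cv2.findContours(m,cv2.RETR_EXTERNAL,cv2.CHAIN_APPROX_NONE)[0] if cv2.contourArea(c)>25]
    for c in cs:
        w=np.array([ray(d,*p[0],z)[:2] for p in c],np.float32)
        (cx,cy),(a,b),an=cv2.minAreaRect(w*1000); print(name,np.round([cx,cy,a,b,an],1),'px',c[:,0].min(0),c[:,0].max(0), 'corners',np.round(cv2.boxPoints(((cx,cy),(a,b),an))).tolist())
H,S,V=[hsv[:,:,i].astype(int) for i in range(3)]
for p in [(246,170),(130,180),(137,210),(148,175),(325,200),(339,183),(347,221),(236,95)]: print(p,hsv[p[1],p[0]],f[p[1],p[0]])
comp((S>60)&(H>12)&(H<32)&(V>120),.074,'lid',(190,305,130,212))
comp((V>200)&(S<40),.012,'rest',(105,165,155,250))
comp((S>110)&(H<25),.030,'handle',(105,165,155,250))
comp((S>70)&(H<20)&(V<160),.004,'board',(300,385,145,260))
comp((V>190)&(S<50),.040,'tins',(320,365,165,240))
```

```text
(246, 170) [ 26 111 163] [163 154  92]
(130, 180) [108  33 183] [159 169 183]
(137, 210) [109  26 154] [138 144 154]
(148, 175) [173  14 149] [149 141 143]
(325, 200) [ 13 206  84] [84 45 16]
(339, 183) [108  34 186] [161 171 186]
(347, 221) [106  33 184] [160 171 184]
(236, 95) [ 18 102 127] [127 107  76]
lid [584.6 -22.9 250.7 160.7  85.8] px [198 138] [293 200] corners [[495.0, -142.0], [656.0, -154.0], [674.0, 96.0], [514.0, 108.0]]
handle [495.2 289.7  14.5 100.4  71. ] px [125 189] [141 223] corners [[445.0, 299.0], [540.0, 267.0], [545.0, 280.0], [450.0, 313.0]]
board [ 497.  -288.6  258.5  138.2    9.8] px [309 155] [376 252] corners [[358.0, -243.0], [381.0, -379.0], [636.0, -335.0], [613.0, -198.0]]
```

```bash
sleep 1
```

```text
(no output)
```

View pics/topzoom.png

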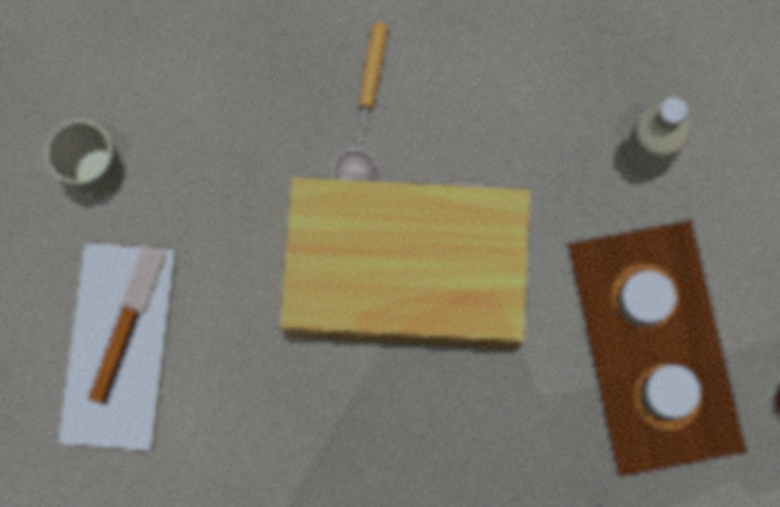

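```bash
cat >> h.py <<'E'
def comps(d,mask,z,roi,amin=25,hull=False):
    m=np.zeros(mask.shape,np.uint8); x0,x1,y0,y1=roi; m[y0:y1,x0:x1]=mask[y0:y1,x0:x1]*255
    out=[]
    for c in cv2.findContours(m,cv2.RETR_EXTERNAL,cv2.CHAIN_APPROX_NONE)[0]:
        if cv2.contourArea(c)<amin: continue
        w=np.array([ray(d,*p[0],z)[:2] for p in c],np.float32)*1000
        out.append((cv2.minAreaRect(w),cv2.minEnclosingCircle(w),c[:,0].mean(0)))
    return out
def HSV(d):
    h=cv2.cvtColor(d['frame'],cv2.COLOR_RGB2HSV).astype(int); return h[:,:,0],h[:,:,1],h[:,:,2]
def down(yaw):
    """tool pointing down, jaw axis z at world yaw (rad)"""
    z=np.array([np.cos(yaw),np.sin(yaw),0]);x=np.array([0,0,-1.]);return R.from_matrix(np.column_stack([x,np.cross(z,x),z]))
def rel(tp,tr=None):
    """shift (mm, tool axes) and rotvec from now to target (tp in m)"""
    s,p,r=pose(); sh=r.inv().apply(np.array(tp)-p)*1000
    rv=np.zeros(3) if tr is None else (r.inv()*tr).as_rotvec()
    print('t',round(s['time_s'],2),'gap',round(s['finger_gap'],4),'tcp',p.round(4),'F',np.round(s['contact_force'],1),'SHIFT',sh.round(1),'ROT',rv.round(3),'rows>=',round(max(np.linalg.norm(sh)/50,np.linalg.norm(rv)/.15),1))
E
python3 - <<'E'
from h import *
d=img('top'); H,S,V=HSV(d)
m=(H>95)&(H<120)&(S>18)&(V>120)
for r in comps(d,m,.012,(105,165,155,250)): print('rest',r)
for r in comps(d,m,.040,(320,365,165,240)): print('tin',r)
for r in comps(d,(S>110)&(H<25),.036,(105,165,155,250)): print('handle',r)
cx,cy=.5165,.2824
# yaw of handle: -19deg
for y in(71-180,71): rel([cx,cy,.15],down(np.radians(y)))
E
```

```text
rest (((508.10906982421875, 292.5568542480469), (99.737548828125, 221.82066345214844), 84.5896987915039), ((507.9057922363281, 289.83221435546875), 117.61034393310547), array([135.17117117, 201.81681682]))
tin (((444.2020568847656, -297.7547912597656), (51.67213439941406, 48.88295364379883), 88.88986206054688), ((444.15087890625, -297.3992004394531), 26.744211196899414), array([348.28301887, 219.94339623]))
tin (((544.3604736328125, -276.0154724121094), (48.639503479003906, 50.42245101928711), 61.365943908691406), ((544.3685302734375, -276.01885986328125), 26.340211868286133), array([338.68627451, 183.94117647]))
handle (((494.35101318359375, 287.9985656738281), (14.332905769348145, 99.94548034667969), 71.02960968017578), ((494.65643310546875, 288.8870849609375), 50.00096130371094), array([133.28378378, 206.        ]))
t 0.2 gap 0.0856 tcp [ 0.2586 -0.5687  0.2308] F [ 1.1 -0.8  0.8] SHIFT [  81.4  587.1 -667.9] ROT [ 0.758 -0.001  0.   ] rows>= 17.9
t 0.2 gap 0.0856 tcp [ 0.2586 -0.5687  0.2308] F [ 1.1 -0.8  0.8] SHIFT [  81.4  587.1 -667.9] ROT [-2.383e+00 -0.000e+00 -1.000e-03] rows>= 17.9
```

```bash
for i in 1 2 3; do python3 -m inch '[1,0,163,-185,0,0,0, 1,0,163,-185,0,0,0, 1,0,163,-185,0,0,0, 1,0,163,-185,0,0,0, 1,0,163,-185,0,0,0]'; done
python3 - <<'E'
from h import *
rel([.5165,.2824,.12],down(np.radians(71)))
E
```

```text
time_s: 0.7
position: [0.3306, -0.331, 0.2312]
eef_rot: [0.594, 0.383, 0.595, -0.383]
contact_force: [1.5, -0.8, 0.3]
finger_gap: 0.085
time_s: 1.2
position: [0.4025, -0.0951, 0.2315]
eef_rot: [0.595, 0.383, 0.594, -0.383]
contact_force: [0.8, -0.2, 0.6]
finger_gap: 0.0854
time_s: 1.7
position: [0.4743, 0.1411, 0.2314]
eef_rot: [0.595, 0.383, 0.595, -0.382]
contact_force: [0.8, -0.3, 0.3]
finger_gap: 0.0854
t 1.7 gap 0.0854 tcp [0.4743 0.1411 0.2314] F [ 0.8 -0.3  0.3] SHIFT [ 111.4   96.9 -111.1] ROT [-2.382e+00  1.000e-03 -0.000e+00] rows>= 15.9
```

```bash
python3 -m inch '[1,111,97,-111,-0.74,0,0, 1,111,97,-111,-0.74,0,0, 1,111,97,-111,-0.74,0,0, 1,111,97,-111,-0.74,0,0, 1,111,97,-111,-0.74,0,0]'; for i in 1 2; do python3 -m inch '[1,0,0,0,-0.74,0,0, 1,0,0,0,-0.74,0,0, 1,0,0,0,-0.74,0,0, 1,0,0,0,-0.74,0,0, 1,0,0,0,-0.74,0,0]'; done;  python3 - <<'E'
from h import *
d=img('top','t1');d=img('side','s1')
rel([.5160,.2810,.016],down(np.radians(71)))
E
```

```text
time_s: 2.2
position: [0.5156, 0.2823, 0.1168]
eef_rot: [0.692, 0.138, 0.694, -0.14]
contact_force: [0.2, 0.1, -0.5]
finger_gap: 0.0853
time_s: 2.7
position: [0.5164, 0.2799, 0.1201]
eef_rot: [0.697, -0.12, 0.697, 0.12]
contact_force: [0.6, -0.4, -0.1]
finger_gap: 0.0855
time_s: 3.2
position: [0.5164, 0.2799, 0.1201]
eef_rot: [0.606, -0.364, 0.606, 0.364]
contact_force: [-0.7, -0.2, 0.3]
finger_gap: 0.0856
t 3.3 gap 0.0852 tcp [0.5164 0.2798 0.1201] F [ 0.3 -0.   1. ] SHIFT [104.1   0.8   0.9] ROT [-0.161 -0.    -0.   ] rows>= 2.1
```

View pics/s1.png

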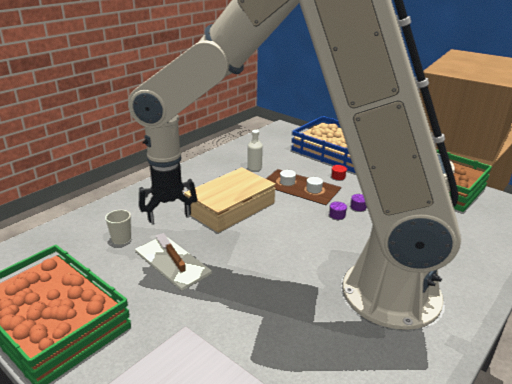

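```bash
python3 -m inch '[1,50,1,1,-0.16,0,0, 1,103,1,1,-0.16,0,0, 1,103,1,1,-0.16,0,0, 0,103,1,1,-0.16,0,0, 0,103,1,1,-0.16,0,0]'; python3 -m inch '[0,0,0,0,0,0,0, 0,0,0,0,0,0,0, 0,0,0,0,0,0,0, 0,0,0,0,0,0,0, 0,0,0,0,0,0,0]'; python3 -m inch '[0,-60,0,0,0,0,0, 0,-60,0,0,0,0,0, 0,-60,0,0,0,0,0]'
python3 - <<'E'
from h import *
d=img('top','t2');d=img('side','s2')
s,p,r=pose();cv2.imwrite('pics/t2z.png',cv2.resize(img('top')['frame'][120:260,80:220],None,fx=4,fy=4)[:,:,::-1])
rel(p)
E
```

```text
time_s: 3.8
position: [0.5174, 0.282, 0.0194]
eef_rot: [0.578, -0.409, 0.576, 0.409]
contact_force: [-0.1, -0.3, 0.4]
finger_gap: 0.0588
time_s: 4.3
position: [0.517, 0.2818, 0.019]
eef_rot: [0.577, -0.41, 0.576, 0.41]
contact_force: [-1.4, -0.8, 9.9]
finger_gap: 0.0144
time_s: 4.6
position: [0.5177, 0.2821, 0.0798]
eef_rot: [0.578, -0.41, 0.575, 0.409]
contact_force: [-0.2, -0.4, -0.3]
finger_gap: 0.0146
t 4.75 gap 0.0148 tcp [0.5153 0.2809 0.0765] F [ 0.4  0.4 -1. ] SHIFT [-0.7 -0.4  0.3] ROT [0. 0. 0.] rows>= 0.0
```

View pics/s2.png

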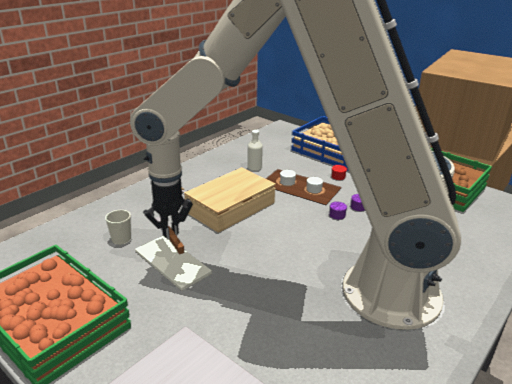

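View pics/t2z.png

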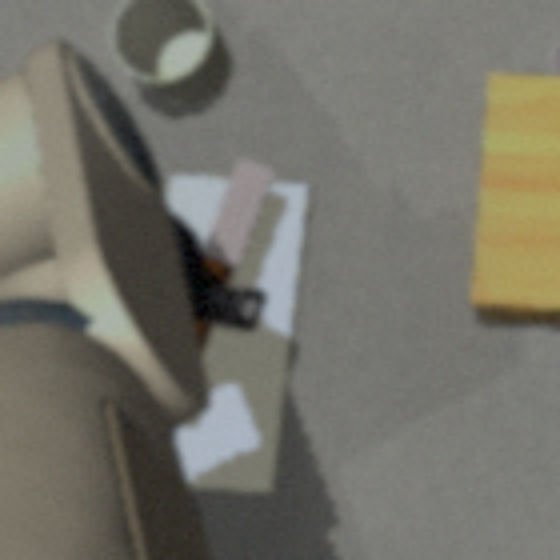

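Run:
```python
from h import *
rel([.3752,-.0075,.110],down(np.radians(85.8)))
```

```text
t 4.75 gap 0.0148 tcp [0.5153 0.2809 0.0765] F [ 0.4  0.4 -1. ] SHIFT [ -33.2   37.6 -318.5] ROT [-0.262 -0.001 -0.001] rows>= 6.4
```

```bash
python3 -m inch '[0,-33,20,-20,0,0,0, 0,-33,28,-70,-0.05,0,0, 0,-33,30,-120,-0.1,0,0, 0,-33,34,-170,-0.2,0,0, 0,-33,36,-220,-0.26,0,0]'
python3 - <<'E'
from h import *
rel([.3752,-.0075,.090],down(np.radians(85.8)))
E
```

```text
time_s: 5.25
position: [0.4079, 0.0846, 0.1092]
eef_rot: [0.517, -0.482, 0.518, 0.483]
contact_force: [0.2, -0.4, -0.7]
finger_gap: 0.0147
t 5.25 gap 0.0147 tcp [0.4079 0.0846 0.1092] F [ 0.2 -0.4 -0.7] SHIFT [ 19.3  26.2 -94.2] ROT [ 0.003 -0.001 -0.002] rows>= 2.0
```

```bash
python3 -m inch '[0,9,13,-47,0,0,0, 0,19,26,-94,0,0,0, 0,19,26,-94,0,0,0, 0,19,26,-94,0,0,0]'
python3 - <<'E'
from h import *
rel([.3752,-.0075,.0565],down(np.radians(85.8)))
d=img('side','s3'); cv2.imwrite('pics/s3z.png',cv2.resize(d['frame'][140:290,150:350],None,fx=4,fy=4,interpolation=cv2.INTER_CUBIC)[:,:,::-1])
e=img('top','t3');cv2.imwrite('pics/t3z.png',cv2.resize(e['frame'][120:270,160:360],None,fx=4,fy=4,interpolation=cv2.INTER_CUBIC)[:,:,::-1])
E
```

```text
time_s: 5.65
position: [0.376, -0.0067, 0.0904]
eef_rot: [0.519, -0.479, 0.52, 0.481]
contact_force: [0.5, 0.5, -0.8]
finger_gap: 0.0145
t 5.65 gap 0.0145 tcp [ 0.376  -0.0067  0.0904] F [ 0.5  0.5 -0.8] SHIFT [33.9  0.7 -0.9] ROT [-0.005 -0.    -0.002] rows>= 0.7
```

View pics/s3z.png

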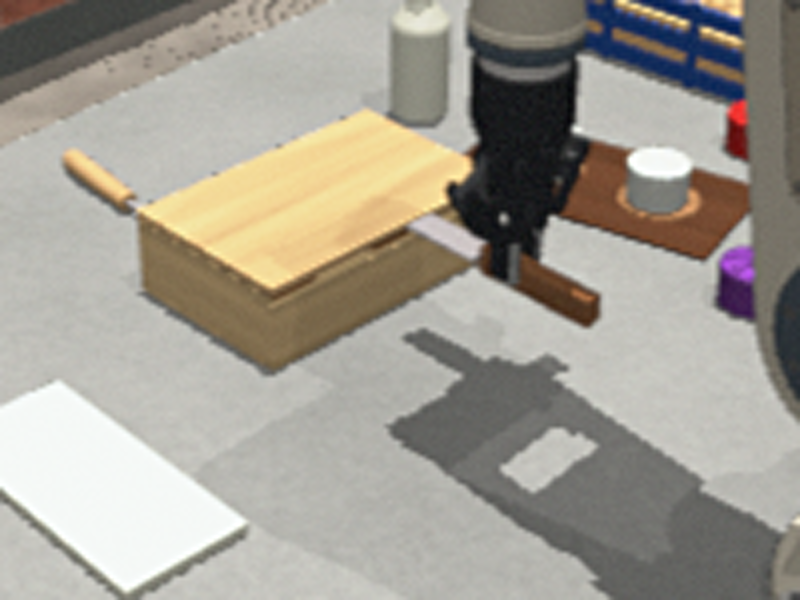

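View pics/t3z.png

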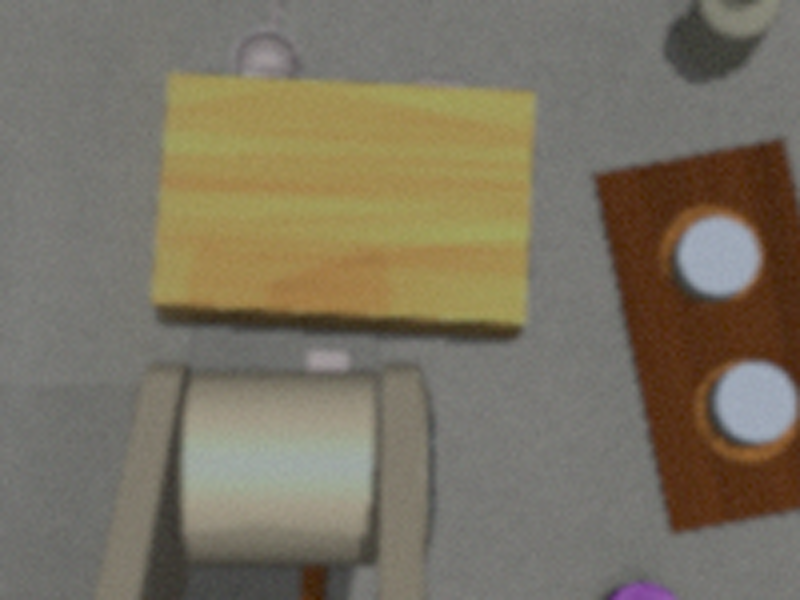

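Run:
```python
from h import *
s,p,r=pose();u=-r.as_matrix()[:,1] 
if u[0]<0:u=-u
print(u)
d=img('side');e=img('top')
v=r.as_matrix()[:,2]
for n,pt in [('tipL',p+.1*u+.013*v+[0,0,.005]),('tipR',p+.1*u-.013*v+[0,0,.005]),('handle tail top',p-.075*u+[0,0,.017]),('tail bot',p-.075*u+[0,0,-.007])]:
    print(n,pt.round(4),'side zoom',(proj(d,pt)[0]-[150,140])*4,'top zoom',(proj(e,pt)[0]-[160,120])*4)
```

```text
[ 9.97202040e-01 -7.47526598e-02 -3.63669335e-04]
tipL [4.781e-01 2.000e-04 9.590e-02] side zoom [402.27308938 224.37854007] top zoom [308.78583271 347.32539589]
tipR [ 0.4761 -0.0257  0.0959] side zoom [426.50261411 212.32485435] top zoom [348.73722373 349.52229577]
handle tail top [3.026e-01 3.000e-04 1.080e-01] side zoom [591.52377667 295.92256304] top zoom [310.59179049 622.5936337 ]
tail bot [3.026e-01 3.000e-04 8.400e-02] side zoom [589.44072525 324.46424971] top zoom [312.51072348 622.01363581]
```

```bash
python3 -m inch '[0,17,0,0,0,0,0, 0,34,0,0,0,0,0, 0,34,0,0,0,0,0]';  python3 - <<'E'
from h import *
rel([.3752,-.0075,.0565],down(np.radians(85.8)))
d=img('side','s4'); cv2.imwrite('pics/s4z.png',cv2.resize(d['frame'][160:240,190:310],None,fx=6,fy=6,interpolation=cv2.INTER_CUBIC)[:,:,::-1])
E
```

```text
time_s: 6.15
position: [0.3763, -0.0047, 0.056]
eef_rot: [0.517, -0.481, 0.518, 0.482]
contact_force: [0.8, 0.1, -0.3]
finger_gap: 0.0143
t 6.15 gap 0.0143 tcp [ 0.3763 -0.0047  0.056 ] F [ 0.8  0.1 -0.3] SHIFT [-0.5  0.9 -2.9] ROT [ 0.001 -0.    -0.003] rows>= 0.1
```

View pics/s4z.png

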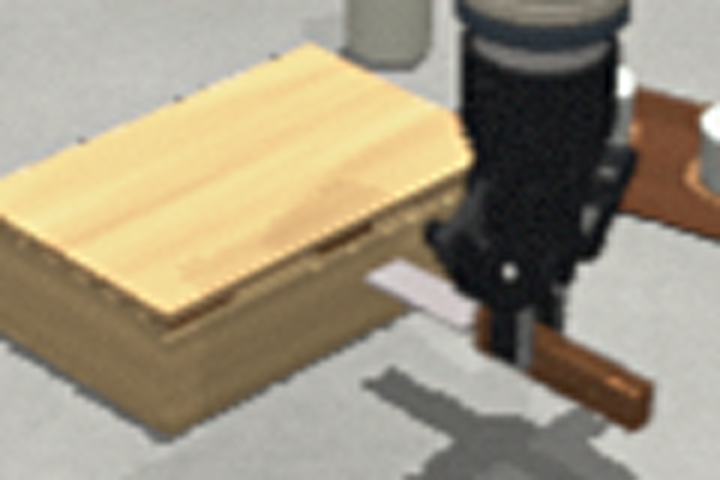

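```bash
python3 -m inch '[0,0,-16,0,0,0,0, 0,0,-30,0,0,0,0, 0,0,-38,0,0,0,0, 0,0,-42,0,0,0,0, 0,0,-42,0,0,0,0]';  python3 - <<'E'
from h import *
rel([.3752,-.0075,.0565],down(np.radians(85.8)))
d=img('side','s5'); cv2.imwrite('pics/s5z.png',cv2.resize(d['frame'][160:240,190:310],None,fx=6,fy=6,interpolation=cv2.INTER_CUBIC)[:,:,::-1])
E
```

```text
time_s: 6.7
position: [0.4195, -0.0088, 0.0575]
eef_rot: [0.518, -0.481, 0.518, 0.481]
contact_force: [-1.5, 0.5, -0.3]
finger_gap: 0.0148
t 6.7 gap 0.0148 tcp [ 0.4195 -0.0088  0.0575] F [-1.5  0.5 -0.3] SHIFT [ 0.9 44.3 -2. ] ROT [-0.001  0.     0.   ] rows>= 0.9
```

View pics/s5z.png

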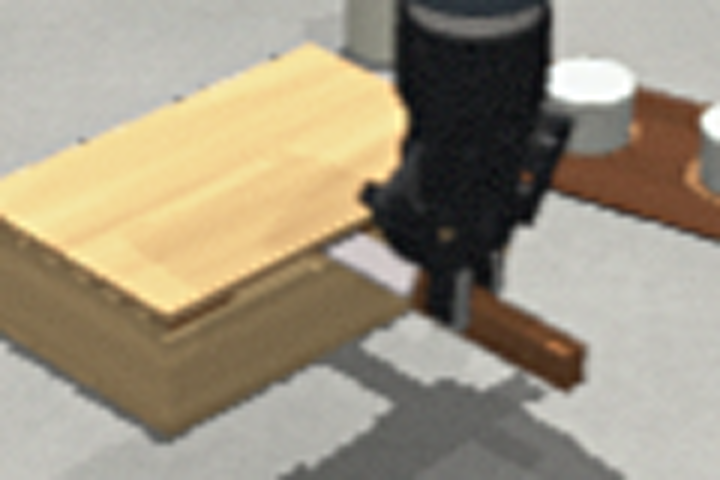

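```bash
python3 -m inch '[0,0,-10,0,0,0,0, 0,0,-16,0,0,0,0, 0,0,-16,0,0,0,0]'; python3 -m inch '[0,-8,-16.1,0,0,0,0, 0,-15,-1,0,0,0,0, 0,-28,-3,0,0,0,0, 0,-41,-6,0,0,0,0, 0,-53,-10,0,0,0,0]'
python3 - <<'E'
from h import *
rel([.3752,-.0075,.0565],down(np.radians(85.8)))
d=img('side','s6'); cv2.imwrite('pics/s6z.png',cv2.resize(d['frame'][110:240,170:330],None,fx=4,fy=4,interpolation=cv2.INTER_CUBIC)[:,:,::-1])
E
```

```text
time_s: 7.05
position: [0.4363, -0.0101, 0.0575]
eef_rot: [0.519, -0.481, 0.518, 0.481]
contact_force: [0.2, 0.2, -1.1]
finger_gap: 0.0149
time_s: 7.55
position: [0.4429, -0.0107, 0.11]
eef_rot: [0.517, -0.48, 0.519, 0.482]
contact_force: [-0.9, 0.1, -4.3]
finger_gap: 0.0143
t 7.55 gap 0.0143 tcp [ 0.4429 -0.0107  0.11  ] F [-0.9  0.1 -4.3] SHIFT [53.8 67.5 -1.9] ROT [-0.002 -0.    -0.004] rows>= 1.7
```

View pics/s6z.png

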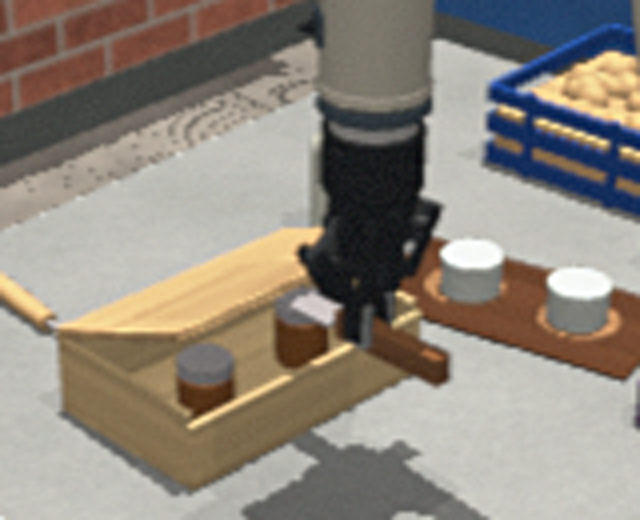

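```bash
python3 -m inch '[0,-12,-6,0,0,0,0, 0,-24,-13,0,0,0,0, 0,-34,-21,0,0,0,0, 0,-44,-30,0,0,0,0, 0,-52,-40,0,0,0,0]' ;python3 -m inch '[0,-8,-11,0,0,0,0, 0,-14,-22,0,0,0,0, 0,-20,-34,0,0,0,0, 0,-24,-47,0,0,0,0, 0,-27,-60,0,0,0,0]'
python3 - <<'E'
from h import *
rel([.3752,-.0075,.0565],down(np.radians(85.8)))
d=img('side','s7'); cv2.imwrite('pics/s7z.png',cv2.resize(d['frame'][80:240,150:330],None,fx=4,fy=4,interpolation=cv2.INTER_CUBIC)[:,:,::-1])
E
```

```text
time_s: 8.1
position: [0.4851, -0.0138, 0.1627]
eef_rot: [0.518, -0.481, 0.518, 0.481]
contact_force: [-2.5, 0.2, -1.7]
finger_gap: 0.0143
time_s: 8.6
position: [0.546, -0.0183, 0.1896]
eef_rot: [0.518, -0.481, 0.518, 0.481]
contact_force: [-2.8, 0.8, -2.7]
finger_gap: 0.0145
t 8.6 gap 0.0145 tcp [ 0.546  -0.0183  0.1896] F [-2.8  0.8 -2.7] SHIFT [133.  171.2  -2. ] ROT [-0.002  0.     0.   ] rows>= 4.3
```

View pics/s7z.png

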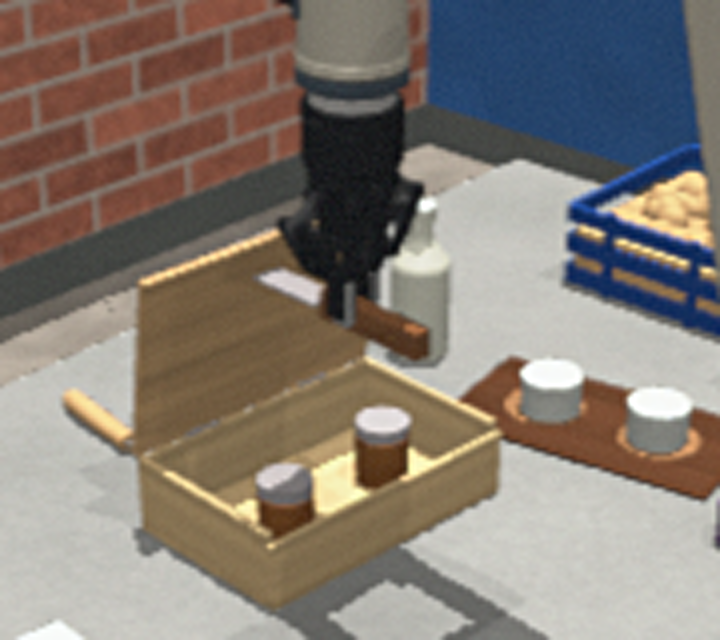

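```bash
python3 -m inch '[0,0,-14,0,0,0,0, 0,-1,-24,0,0,0,0, 0,-1,-24,0,0,0,0, 0,0,0,0,0,0,0, 0,0,50,0,0,0,0]'
python3 - <<'E'
from h import *
d=img('side','s8'); cv2.imwrite('pics/s8z.png',cv2.resize(d['frame'][80:240,150:330],None,fx=4,fy=4,interpolation=cv2.INTER_CUBIC)[:,:,::-1])
# blade frame measured: return
yaw=np.radians(-5.4)
rel([.508,.2925,.15],down(yaw+np.pi/2))
E
```

```text
time_s: 9.15
position: [0.4972, -0.0147, 0.1894]
eef_rot: [0.519, -0.482, 0.518, 0.48]
contact_force: [0.5, 1.1, 0.6]
finger_gap: 0.0147
t 9.2 gap 0.0148 tcp [ 0.4845 -0.014   0.1868] F [-9.8  0.7 -1.5] SHIFT [ 36.7  -0.9 307.4] ROT [ 0.019 -0.    -0.01 ] rows>= 6.2
```

View pics/s8z.png

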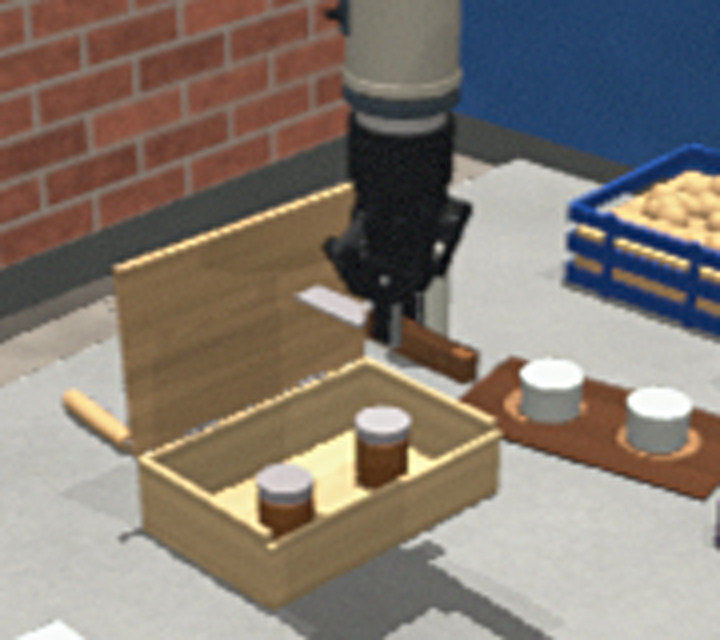

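```bash
python3 -m inch '[0,0,0,45,0,0,0, 0,0,0,95,0,0,0, 0,0,0,145,0,0,0, 0,0,0,195,0,0,0, 0,20,0,240,0,0,0]';python3 - <<'E'
from h import *
rel([.506,.2925,.06],down(np.radians(84.6)))
E
```

```text
time_s: 9.7
position: [0.5147, 0.2281, 0.1717]
eef_rot: [0.52, -0.482, 0.516, 0.48]
contact_force: [1.6, -0.9, -0.4]
finger_gap: 0.0146
t 9.7 gap 0.0146 tcp [0.5147 0.2281 0.1717] F [ 1.6 -0.9 -0.4] SHIFT [111.8  14.1  63.3] ROT [0.02  0.003 0.005] rows>= 2.6
```

```bash
python3 -m inch '[0,40,7,35,0.02,0.003,0.005, 0,80,14,63,0.02,0.003,0.005, 0,112,14,63,0.02,0.003,0.005, 0,112,14,63,0.02,0.003,0.005, 0,112,14,63,0.02,0.003,0.005]';python3 - <<'E'
from h import *
rel([.506,.2925,.0195],down(np.radians(84.6)))
img('side','s9')
E
```

```text
time_s: 10.2
position: [0.5035, 0.2885, 0.0575]
eef_rot: [0.521, -0.475, 0.525, 0.476]
contact_force: [0.2, -0.5, -0.3]
finger_gap: 0.0145
t 10.2 gap 0.0145 tcp [0.5035 0.2885 0.0575] F [ 0.2 -0.5 -0.3] SHIFT [38.  -2.4  4.4] ROT [-0.    -0.004 -0.006] rows>= 0.8
```

View pics/s9.png

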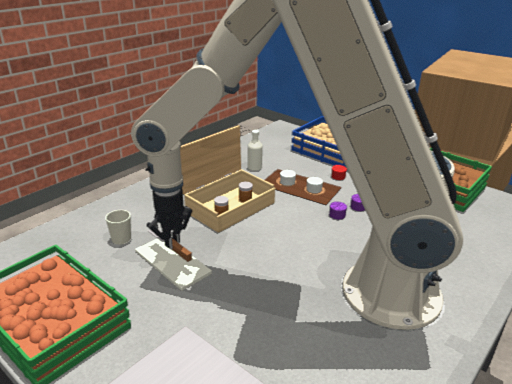

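```bash
python3 -m inch '[0,18,-2,4,0,-0.004,-0.006, 0,34,-2,4,0,-0.004,-0.006, 0,38,-2,4,0,-0.004,-0.006, 0,38,-2,4,0,-0.004,-0.006]'; python3 -m inch '[0.5,0,0,0,0,0,0, 0.5,0,0,0,0,0,0, 0.5,0,0,0,0,0,0, 0.5,0,0,0,0,0,0, 0.5,-40,0,0,0,0,0]'; python3 -m inch '[0.9,-50,0,0,0,0,0, 0.9,-100,0,0,0,0,0, 0.9,-150,0,-20,0,0,0, 0.9,-150,0,-70,0,0,0, 0.9,-150,0,-120,0,0,0]';python3 - <<'E'
from h import *
rel([.5,.2,.2],down(np.radians(85.8)))
img('side','s10');d=img('top','t10');cv2.imwrite('pics/t10z.png',cv2.resize(d['frame'][100:260,100:380],None,fx=2.8,fy=2.8)[:,:,::-1])
E
```

```text
time_s: 10.65
position: [0.5065, 0.2922, 0.0206]
eef_rot: [0.524, -0.476, 0.522, 0.475]
contact_force: [0.6, 0.2, -0.2]
finger_gap: 0.0144
time_s: 11.15
position: [0.5026, 0.2906, 0.0557]
eef_rot: [0.521, -0.475, 0.526, 0.476]
contact_force: [0.0, -0.3, -0.4]
finger_gap: 0.0429
time_s: 11.65
position: [0.4951, 0.1741, 0.2115]
eef_rot: [0.525, -0.477, 0.521, 0.476]
contact_force: [0.2, -1.3, -0.9]
finger_gap: 0.0769
t 11.65 gap 0.0769 tcp [0.4951 0.1741 0.2115] F [ 0.2 -1.3 -0.9] SHIFT [11.6 -2.4 26.3] ROT [-0.019  0.003  0.005] rows>= 0.6
```

View pics/s10.png

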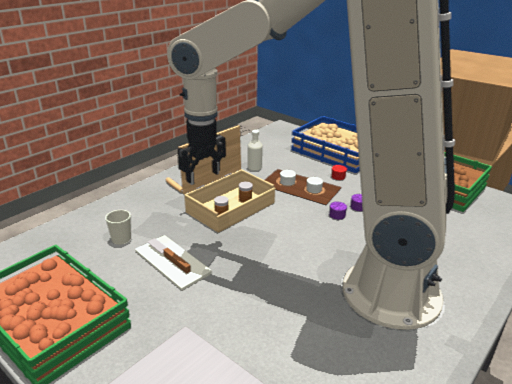

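View pics/t10z.png

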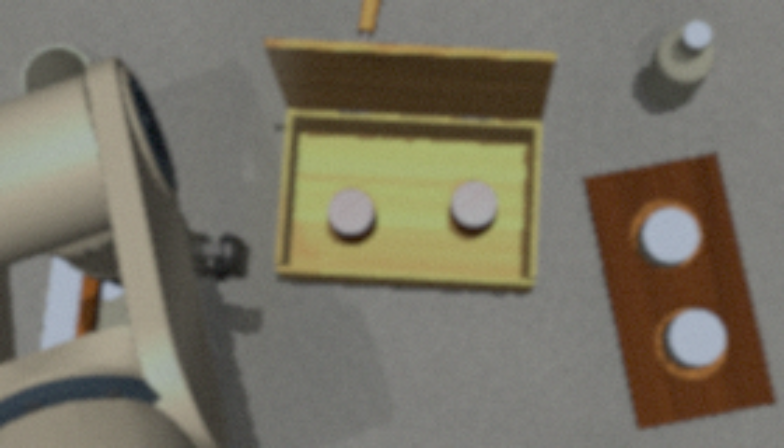

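```bash
cat >> h.py <<'E'
BC=np.array([.5846,-.0229]);BY=np.radians(-4.2)
DC=np.array([.4970,-.2886]);DY=np.radians(9.9)
def loc(p,c,y):
    c_,s_=np.cos(y),np.sin(y);d=np.array(p)-c;return np.array([c_*d[0]+s_*d[1],-s_*d[0]+c_*d[1]])
def wld(p,c,y):
    c_,s_=np.cos(y),np.sin(y);return c+np.array([c_*p[0]-s_*p[1],s_*p[0]+c_*p[1]])
JY=BY
def scan(verbose=True):
    d=img('top'); H,S,V=HSV(d)
    m=(H>95)&(H<125)&(S>18)&(V>120)
    print('board light tops (z=.040):')
    for a,c,px in comps(d,m,.040,(300,390,140,260)): print('  w',np.round(c[0],1),'r',round(c[1],1),'board',(loc(np.array(c[0])/1000,DC,DY)*1000).round(1),'px',px.round(0))
    m=(S<40)&(V>110)
    print('box light tops:')
    for z in(.062,.042):
        for a,c,px in comps(d,m,z,(203,290,142,198)): print('  z',z,np.round(a[0],1),np.round(a[1],1),'r',round(c[1],1),'box',(loc(np.array(a[0])/1000,BC,BY)*1000).round(1),'px',px.round(0))
    return d
E
python3 - <<'E'
from h import *
scan()
print(wld([-.056,0],DC,DY),wld([.056,0],DC,DY))
rel([.5444,-.2760,.2],down(JY))
E
```

```text
board light tops (z=.040):
  w [ 443.8 -296.8] r 26.9 board [-53.8   1.1] px [348. 220.]
  w [ 544.4 -276. ] r 26.3 board [48.8  4.2] px [339. 184.]
box light tops:
  z 0.062 [570.6  35.4] [40.8 38.8] r 22.0 box [-18.2  57.1] px [225. 175.]
  z 0.062 [574.5 -85.9] [42.7 40.8] r 22.0 box [ -5.5 -63.6] px [269. 173.]
  z 0.042 [574.9  37. ] [41.5 39.4] r 22.4 box [-14.  59.] px [225. 175.]
  z 0.042 [578.8 -86.4] [43.4 41.5] r 22.4 box [ -1.1 -63.8] px [269. 173.]
[ 0.44183388 -0.29822803] [ 0.55216612 -0.27897197]
t 11.8 gap 0.0766 tcp [0.4938 0.172  0.2096] F [-0.1  0.5  0.2] SHIFT [   9.4  -94.2 -440.9] ROT [1.546 0.002 0.   ] rows>= 10.3
```

```bash
python3 -m inch '[0.8,0,-10,-45,0.15,0,0, 0.8,0,-20,-92,0.3,0,0, 0.8,0,-30,-140,0.45,0,0, 0.8,0,-40,-188,0.6,0,0, 0.8,0,-50,-235,0.75,0,0]';python3 - <<'E'
from h import *
rel([.5444,-.2760,.12],down(JY))
E
```

```text
time_s: 12.3
position: [0.5223, -0.0654, 0.2091]
eef_rot: [0.662, -0.249, 0.661, 0.25]
contact_force: [0.6, -0.3, 0.0]
finger_gap: 0.0684
t 12.3 gap 0.0684 tcp [ 0.5223 -0.0654  0.2091] F [ 0.6 -0.3  0. ] SHIFT [  88.9 -172.8 -122.5] ROT [ 0.794  0.002 -0.001] rows>= 5.3
```

```bash
python3 -m inch '[0.8,0,-35,-25,0.15,0,0, 0.8,5,-70,-50,0.3,0,0, 0.8,20,-105,-74,0.45,0,0, 0.8,50,-140,-99,0.6,0,0, 0.8,85,-172,-122,0.75,0,0]';python3 - <<'E'
from h import *
rel([.5444,-.2760,.010],down(JY)); scan()
E
```

```text
time_s: 12.8
position: [0.5462, -0.2718, 0.1271]
eef_rot: [0.708, 0.01, 0.706, -0.011]
contact_force: [0.6, 0.1, -0.1]
finger_gap: 0.0681
t 12.8 gap 0.0681 tcp [ 0.5462 -0.2718  0.1271] F [ 0.6  0.1 -0.1] SHIFT [117.1  -4.2  -2.1] ROT [0.043 0.004 0.   ] rows>= 2.3
board light tops (z=.040):
box light tops:
  z 0.062 [570.6  35.4] [40.8 38.8] r 21.2 box [-18.2  57.1] px [225. 175.]
  z 0.062 [575.1 -85.3] [40.7 41. ] r 21.7 box [ -4.9 -62.9] px [269. 172.]
  z 0.042 [574.9  37. ] [41.5 39.4] r 21.6 box [-14.  59.] px [225. 175.]
  z 0.042 [579.5 -85.8] [41.3 41.7] r 22.0 box [ -0.5 -63.1] px [269. 172.]
```

```bash
python3 -m inch '[0.8,35,-2,-1,0.043,0.004,0, 0.8,60,-2,-1,0.043,0.004,0, 0.8,60,-2,-1,0.043,0.004,0]';python3 - <<'E'
from h import *
rel([.5444,-.2760,.010],down(JY)); d=img('side');cv2.imwrite('pics/s11z.png',cv2.resize(d['frame'][90:240,230:400],None,fx=4,fy=4,interpolation=cv2.INTER_CUBIC)[:,:,::-1])
E
```

```text
time_s: 13.15
position: [0.5416, -0.2704, 0.0635]
eef_rot: [0.704, 0.025, 0.71, -0.022]
contact_force: [0.3, 0.1, 0.6]
finger_gap: 0.0686
t 13.15 gap 0.0686 tcp [ 0.5416 -0.2704  0.0635] F [0.3 0.1 0.6] SHIFT [53.5 -5.6  3.6] ROT [ 0.007 -0.009 -0.004] rows>= 1.1
```

View pics/s11z.png

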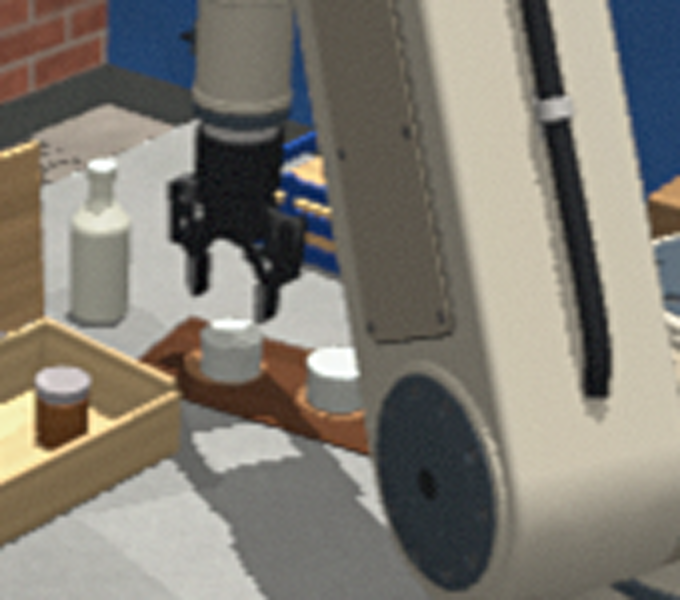

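```bash
python3 -m inch '[0.8,27,-4,2,0,0,0, 0.8,50,-4,2,0,0,0, 0.8,53,-4,2,0,0,0, 0.3,53,-4,2,0,0,0, 0.3,53,-4,2,0,0,0]';python3 -m inch '[0.3,0,0,0,0,0,0, 0.3,0,0,0,0,0,0, 0.3,0,0,0,0,0,0, 0.3,-30,0,0,0,0,0, 0.3,-60,0,0,0,0,0]';python3 - <<'E'
from h import *
rel([.5444,-.2760,.010],down(JY)); d=img('side');cv2.imwrite('pics/s12z.png',cv2.resize(d['frame'][90:240,230:400],None,fx=4,fy=4,interpolation=cv2.INTER_CUBIC)[:,:,::-1])
E
```

```text
time_s: 13.7
position: [0.5463, -0.2763, 0.0162]
eef_rot: [0.706, 0.024, 0.707, -0.024]
contact_force: [-0.1, 0.3, -1.3]
finger_gap: 0.052
time_s: 14.2
position: [0.5446, -0.2758, 0.0747]
eef_rot: [0.705, 0.024, 0.708, -0.023]
contact_force: [0.9, -1.4, -0.4]
finger_gap: 0.0524
t 14.2 gap 0.0524 tcp [ 0.5446 -0.2758  0.0747] F [ 0.9 -1.4 -0.4] SHIFT [64.7 -0.3  0.1] ROT [ 0.006 -0.004 -0.001] rows>= 1.3
```

View pics/s12z.png

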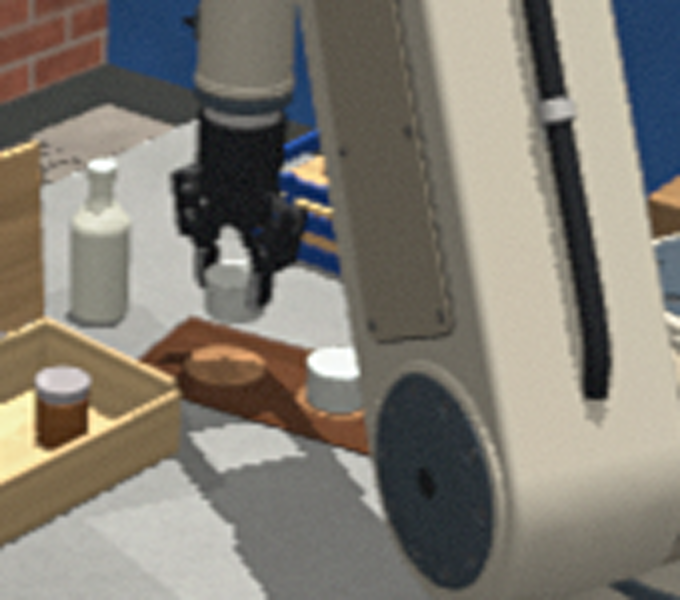

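Run:
```python
from h import *
t=wld([.012,0],BC,BY);print(t);rel([*t,.12],down(JY))
```

```text
[ 0.59656777 -0.02377886]
t 14.25 gap 0.0526 tcp [ 0.5475 -0.2773  0.08  ] F [ 2.2 -0.5  2.5] SHIFT [-40.2 256.2  32.1] ROT [0.006 0.002 0.001] rows>= 5.2
```

```bash
python3 -m inch '[0.3,-40,15,3,0,0,0, 0.3,-50,60,10,0,0,0, 0.3,-50,108,18,0,0,0, 0.3,-50,157,26,0,0,0, 0.3,-50,206,32,0,0,0]'; python3 -m inch '[0.3,0,30,1,0,0,0, 0.3,0,48,2,0,0,0, 0.3,0,48,2,0,0,0]'
python3 - <<'E'
from h import *
t=wld([.012,0],BC,BY);rel([*t,.018],down(JY))
img('side','s13');scan()
E
```

```text
time_s: 14.75
position: [0.5916, -0.0711, 0.1251]
eef_rot: [0.706, 0.024, 0.707, -0.024]
contact_force: [1.3, -0.2, -1.1]
finger_gap: 0.0521
time_s: 15.05
position: [0.5966, -0.0227, 0.1247]
eef_rot: [0.706, 0.023, 0.708, -0.022]
contact_force: [-0.4, -0.8, -0.1]
finger_gap: 0.0522
t 15.05 gap 0.0522 tcp [ 0.5966 -0.0227  0.1247] F [-0.4 -0.8 -0.1] SHIFT [106.7  -1.2   0.3] ROT [ 0.009 -0.002 -0.001] rows>= 2.1
board light tops (z=.040):
  w [ 444.2 -297.4] r 26.7 board [-53.6   0.4] px [348. 220.]
box light tops:
  z 0.062 [580.6  26. ] [85.2 42.2] r 44.2 box [-7.6 48.4] px [227. 171.]
  z 0.062 [573.5 -85.6] [76.8 43.1] r 38.6 box [ -6.4 -63.3] px [268. 173.]
  z 0.042 [585.   27.4] [86.6 42.9] r 44.9 box [-3.2 50.2] px [227. 171.]
  z 0.042 [577.9 -86.1] [78.1 43.8] r 39.3 box [ -2.1 -63.5] px [268. 173.]
```

View pics/s13.png

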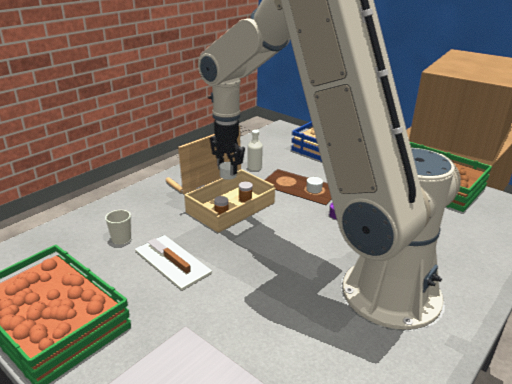

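```bash
python3 -m inch '[0.3,40,-1,0,0.009,0,0, 0.3,75,-1,0,0.009,0,0, 0.3,95,-1,0,0.009,0,0, 0.3,106,-1,0,0.009,0,0, 0.3,106,-1,0,0.009,0,0]';  python3 -m inch '[0.7,0,0,0,0,0,0, 0.7,0,0,0,0,0,0, 0.7,0,0,0,0,0,0, 0.7,-40,0,0,0,0,0, 0.7,-90,0,0,0,0,0]'
python3 - <<'E'
from h import *
rel([.5706,.0354,.15],down(JY));
d=img('side');cv2.imwrite('pics/s14z.png',cv2.resize(d['frame'][100:250,160:340],None,fx=4,fy=4,interpolation=cv2.INTER_CUBIC)[:,:,::-1])
E
```

```text
time_s: 15.65
position: [0.5952, -0.027, 0.0175]
eef_rot: [0.705, 0.028, 0.708, -0.027]
contact_force: [0.2, 0.3, -0.1]
finger_gap: 0.0521
time_s: 16.15
position: [0.5945, -0.026, 0.1077]
eef_rot: [0.704, 0.027, 0.709, -0.027]
contact_force: [0.4, -0.7, 0.5]
finger_gap: 0.0597
t 16.15 gap 0.0597 tcp [ 0.5945 -0.026   0.1077] F [ 0.4 -0.7  0.5] SHIFT [-42.1  59.4 -28.8] ROT [-0.003 -0.007 -0.001] rows>= 1.6
```

View pics/s14z.png

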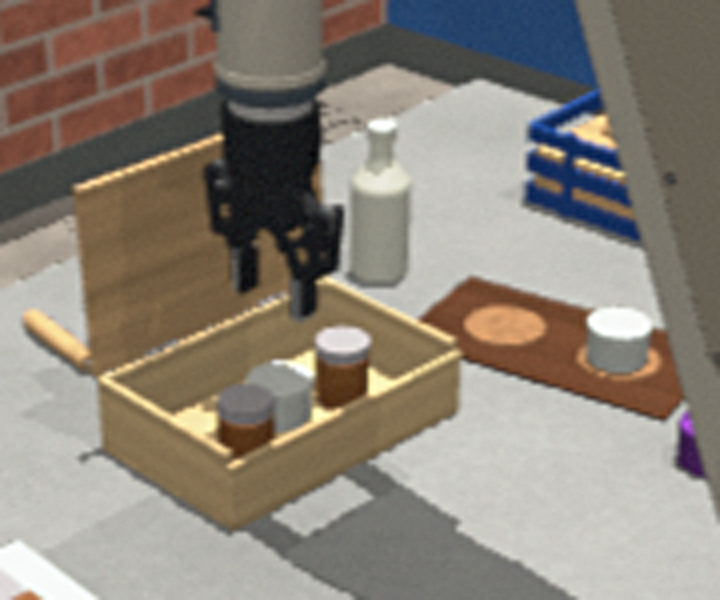

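```bash
python3 -m inch '[0.78,0,-30,-15,0,0,0, 0.78,0,-60,-20,0,0,0, 0.78,0,-60,-20,0,0,0, 0.78,0,-60,-20,0,0,0]'
python3 - <<'E'
from h import *
rel([.5747,-.0858,.016],down(JY));
d=img('side');cv2.imwrite('pics/s15z.png',cv2.resize(d['frame'][100:250,160:340],None,fx=4,fy=4,interpolation=cv2.INTER_CUBIC)[:,:,::-1])
E
```

```text
time_s: 16.6
position: [0.5719, -0.0847, 0.1088]
eef_rot: [0.706, 0.028, 0.707, -0.027]
contact_force: [-0.4, 1.3, 0.5]
finger_gap: 0.0666
t 16.6 gap 0.0666 tcp [ 0.5719 -0.0847  0.1088] F [-0.4  1.3  0.5] SHIFT [92.8 -1.   3.1] ROT [-0.004 -0.002 -0.001] rows>= 1.9
```

View pics/s15z.png

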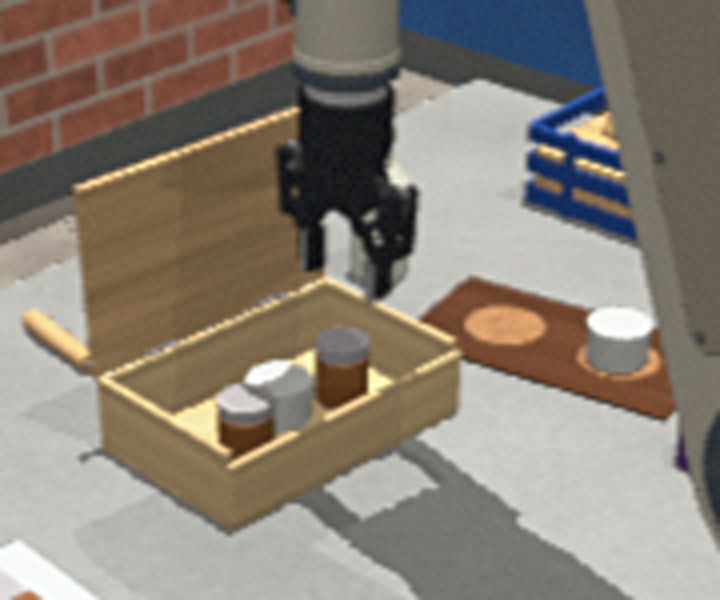

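Jars and the placed tin are visible in the box. I'll go down on the right jar, grip it and lift.

```bash
python3 -m inch '[0.78,40,-1,2,0,0,0, 0.78,75,-1,2,0,0,0, 0.78,92,-1,2,0,0,0, 0.78,92,-1,2,0,0,0, 0.2,92,-1,2,0,0,0]';  python3 -m inch '[0.2,0,0,0,0,0,0, 0.2,0,0,0,0,0,0, 0.2,0,0,0,0,0,0, 0.2,0,0,0,0,0,0, 0.2,-40,0,0,0,0,0]'; python3 -m inch '[0.2,-50,0,0,0,0,0, 0.2,-75,0,0,0,0,0, 0.2,-75,0,0,0,0,0]'
python3 - <<'E'
from h import *
rel([.5522,-.2790,.06],down(JY));
d=img('side');cv2.imwrite('pics/s16z.png',cv2.resize(d['frame'][100:250,160:340],None,fx=4,fy=4,interpolation=cv2.INTER_CUBIC)[:,:,::-1]);scan()
E
```

```text
time_s: 17.15
position: [0.5737, -0.0847, 0.0165]
eef_rot: [0.706, 0.027, 0.708, -0.026]
contact_force: [-0.2, 0.8, 0.6]
finger_gap: 0.0535
time_s: 17.65
position: [0.5701, -0.0849, 0.0532]
eef_rot: [0.703, 0.028, 0.71, -0.026]
contact_force: [0.4, -0.1, -0.5]
finger_gap: 0.0445
time_s: 17.95
position: [0.5763, -0.086, 0.1358]
eef_rot: [0.708, 0.027, 0.705, -0.027]
contact_force: [0.7, -1.1, -1.5]
finger_gap: 0.0444
t 17.95 gap 0.0444 tcp [ 0.5763 -0.086   0.1358] F [ 0.7 -1.1 -1.5] SHIFT [  75.7 -194.3   -9.7] ROT [-0.003  0.005 -0.   ] rows>= 4.2
board light tops (z=.040):
  w [ 443.4 -297.7] r 26.9 board [-54.4   0.2] px [348. 220.]
box light tops:
  z 0.062 [534.9 -29.1] [35.1 52.1] r 26.5 box [-49.1  -9.8] px [250. 188.]
  z 0.062 [561.3  34. ] [51.8 94.6] r 47.6 box [-27.4  55. ] px [228. 178.]
  z 0.062 [609.1 -32. ] [38.5 16.1] r 19.3 box [25.1 -7.3] px [249. 161.]
  z 0.042 [538.6 -28.6] [35.7 53. ] r 26.9 box [-45.5  -9.1] px [250. 188.]
  z 0.042 [565.4  35.5] [52.7 96.2] r 48.4 box [-23.4  56.9] px [228. 178.]
  z 0.042 [614.  -31.6] [39.2 16.3] r 19.6 box [30.  -6.5] px [249. 161.]
```

View pics/s16z.png

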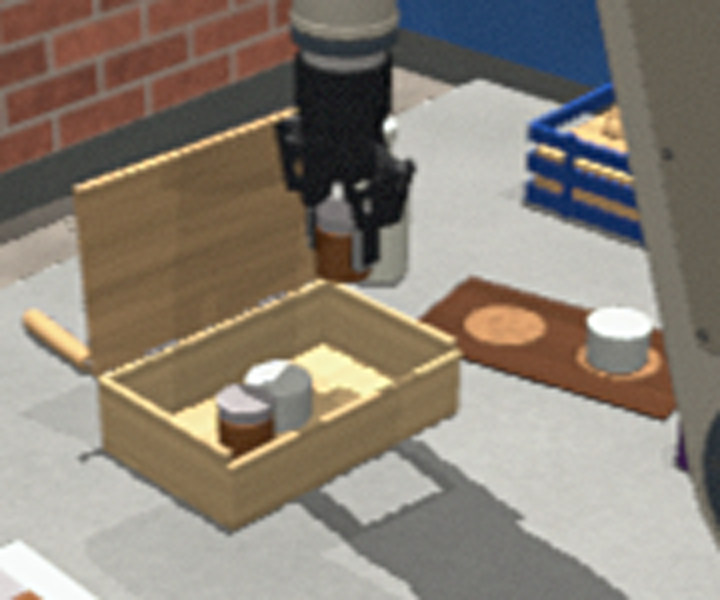

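```bash
python3 -m inch '[0.2,0,-45,-2,0,0,0, 0.2,0,-95,-4,0,0,0, 0.2,0,-145,-6,0,0,0, 0.2,20,-192,-8,0,0,0, 0.2,50,-193,-8,0,0,0]'; python3 -m inch '[0.2,0,0,0,0,0,0, 0.2,0,0,0,0,0,0]'
python3 - <<'E'
from h import *
rel([.5522,-.2790,.015],down(JY));
d=img('side');cv2.imwrite('pics/s17z.png',cv2.resize(d['frame'][100:250,210:390],None,fx=4,fy=4,interpolation=cv2.INTER_CUBIC)[:,:,::-1])
E
```

```text
time_s: 18.55
position: [0.5506, -0.2826, 0.0805]
eef_rot: [0.706, 0.028, 0.707, -0.029]
contact_force: [1.3, 0.3, -2.1]
finger_gap: 0.0448
time_s: 18.75
position: [0.5494, -0.2763, 0.0796]
eef_rot: [0.704, 0.028, 0.709, -0.026]
contact_force: [1.2, -0.7, -1.2]
finger_gap: 0.0446
t 18.75 gap 0.0446 tcp [ 0.5494 -0.2763  0.0796] F [ 1.2 -0.7 -1.2] SHIFT [64.5 -2.7  3.4] ROT [-0.003 -0.007 -0.003] rows>= 1.3
```

View pics/s17z.png

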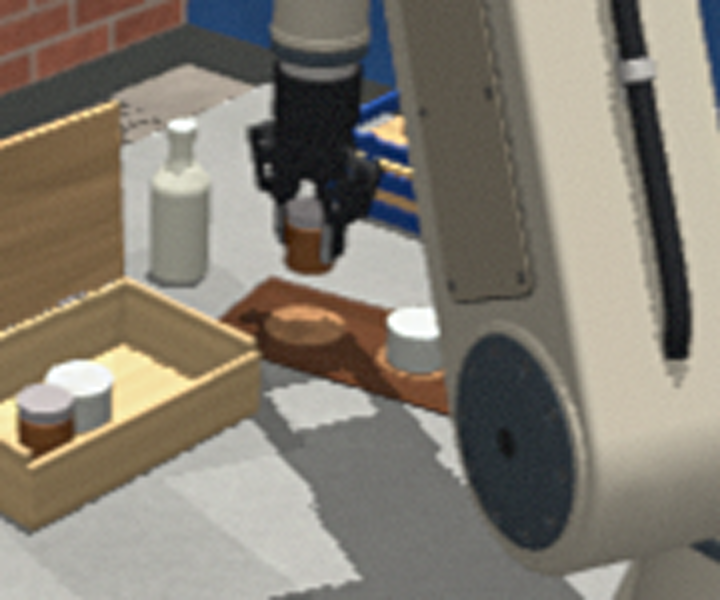

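```bash
python3 -m inch '[0.2,30,0,2,0,0,0, 0.2,52,0,2,0,0,0, 0.2,64,0,2,0,0,0, 0.2,64,0,2,0,0,0, 0.2,64,0,2,0,0,0]'; python3 -m inch '[0.75,0,0,0,0,0,0, 0.75,0,0,0,0,0,0, 0.75,0,0,0,0,0,0, 0.75,-45,0,0,0,0,0, 0.75,-85,0,0,0,0,0]'
python3 - <<'E'
from h import *
rel([.4438,-.2973,.10],down(JY));
d=img('side');cv2.imwrite('pics/s18z.png',cv2.resize(d['frame'][100:250,210:390],None,fx=4,fy=4,interpolation=cv2.INTER_CUBIC)[:,:,::-1])
E
```

```text
time_s: 19.3
position: [0.5534, -0.2771, 0.0182]
eef_rot: [0.706, 0.027, 0.707, -0.026]
contact_force: [-1.0, -0.1, -1.4]
finger_gap: 0.0444
time_s: 19.8
position: [0.5522, -0.2772, 0.1027]
eef_rot: [0.705, 0.028, 0.708, -0.026]
contact_force: [1.4, -0.1, 0.5]
finger_gap: 0.0642
t 19.8 gap 0.0642 tcp [ 0.5522 -0.2772  0.1027] F [ 1.4 -0.1  0.5] SHIFT [   3.1  -28.3 -106.5] ROT [-0.003 -0.005 -0.002] rows>= 2.2
```

View pics/s18z.png

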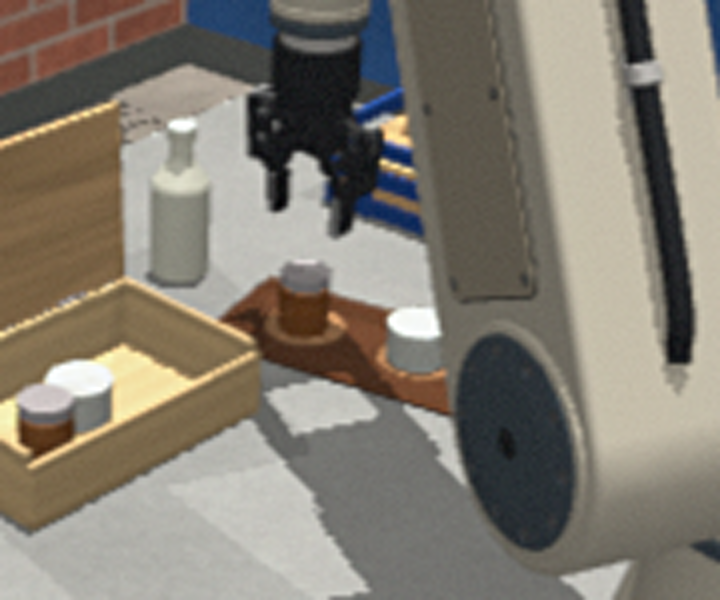

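```bash
python3 -m inch '[0.8,0,-10,-35,0,0,0, 0.8,0,-20,-80,0,0,0, 0.8,0,-29,-107,0,0,0, 0.8,0,-29,-107,0,0,0, 0.8,0,-29,-107,0,0,0]'
python3 - <<'E'
from h import *
rel([.4438,-.2973,.0145],down(JY));
d=img('side');cv2.imwrite('pics/s19z.png',cv2.resize(d['frame'][100:250,230:410],None,fx=4,fy=4,interpolation=cv2.INTER_CUBIC)[:,:,::-1])
scan()
E
```

```text
time_s: 20.35
position: [0.4443, -0.2988, 0.103]
eef_rot: [0.706, 0.027, 0.707, -0.027]
contact_force: [0.9, 0.9, 0.3]
finger_gap: 0.0684
t 20.35 gap 0.0684 tcp [ 0.4443 -0.2988  0.103 ] F [0.9 0.9 0.3] SHIFT [88.5  1.4 -0.4] ROT [-0.004 -0.002 -0.   ] rows>= 1.8
board light tops (z=.040):
box light tops:
  z 0.062 [570.6  35.4] [40.8 38.8] r 21.5 box [-18.2  57.1] px [225. 175.]
  z 0.062 [590.2 -29.9] [51.7 52.9] r 27.6 box [ 6.1 -6.6] px [249. 168.]
  z 0.042 [574.9  37. ] [41.5 39.4] r 21.8 box [-14.  59.] px [225. 175.]
  z 0.042 [594.8 -29.4] [52.6 53.8] r 28.1 box [10.6 -5.8] px [249. 168.]
```

View pics/s19z.png

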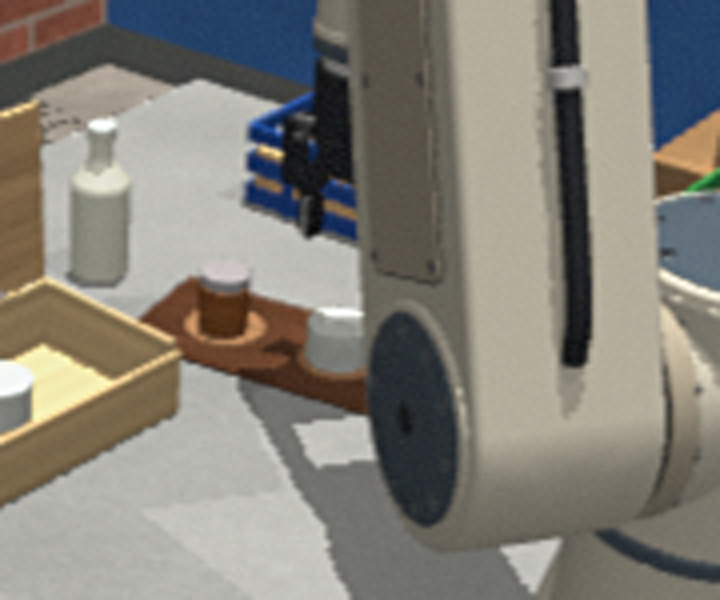

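```bash
python3 -m inch '[0.8,40,1,0,0,0,0, 0.8,75,1,0,0,0,0, 0.8,88,1,0,0,0,0, 0.8,88,1,0,0,0,0, 0.3,88,1,0,0,0,0]';  python3 -m inch '[0.3,0,0,0,0,0,0, 0.3,0,0,0,0,0,0, 0.3,0,0,0,0,0,0, 0.3,0,0,0,0,0,0, 0.3,-40,0,0,0,0,0]'; python3 -m inch '[0.3,-40,0,0,0,0,0, 0.3,-80,0,0,0,0,0, 0.3,-80,0,0,0,0,0]'
python3 - <<'E'
from h import *
t=wld([.0,-.068],BC,BY);print(t);rel([*t,.13],down(JY))
d=img('side');cv2.imwrite('pics/s20z.png',cv2.resize(d['frame'][100:250,230:410],None,fx=4,fy=4,interpolation=cv2.INTER_CUBIC)[:,:,::-1])
E
```

```text
time_s: 20.95
position: [0.4448, -0.2974, 0.0151]
eef_rot: [0.706, 0.027, 0.707, -0.026]
contact_force: [-0.0, -0.3, -0.6]
finger_gap: 0.0553
time_s: 21.45
position: [0.4415, -0.2955, 0.0517]
eef_rot: [0.703, 0.029, 0.71, -0.025]
contact_force: [0.5, 0.7, -1.7]
finger_gap: 0.0523
time_s: 21.75
position: [0.4471, -0.2993, 0.1399]
eef_rot: [0.708, 0.026, 0.705, -0.028]
contact_force: [0.6, -0.4, -0.7]
finger_gap: 0.0523
[ 0.5796198  -0.09071738]
t 21.75 gap 0.0523 tcp [ 0.4471 -0.2993  0.1399] F [ 0.6 -0.4 -0.7] SHIFT [  9.7 218.  116.3] ROT [-0.003  0.005  0.004] rows>= 4.9
```

View pics/s20z.png

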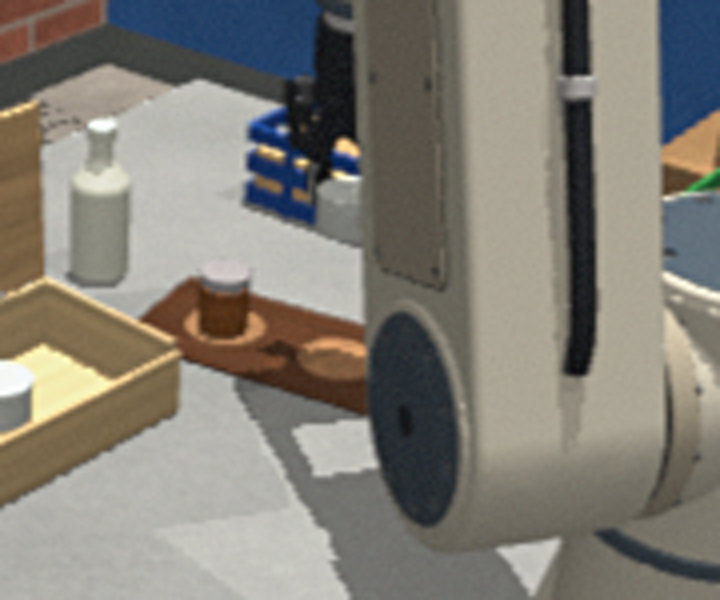

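```bash
python3 -m inch '[0.3,0,40,22,0,0,0, 0.3,0,82,46,0,0,0, 0.3,0,125,70,0,0,0, 0.3,0,168,94,0,0,0, 0.3,0,209,118,0,0,0]';python3 -m inch '[0.3,0,0,0,0,0,0, 0.3,0,0,0,0,0,0]'
python3 - <<'E'
from h import *
t=wld([.0,-.075],BC,BY);print(t);rel([*t,.018],down(JY))
img('side','s21')
E
```

```text
time_s: 22.3
position: [0.5776, -0.0958, 0.1329]
eef_rot: [0.705, 0.027, 0.708, -0.026]
contact_force: [0.9, -0.7, -0.1]
finger_gap: 0.0521
time_s: 22.5
position: [0.5771, -0.0967, 0.1328]
eef_rot: [0.705, 0.026, 0.709, -0.026]
contact_force: [-0.1, -0.5, -1.2]
finger_gap: 0.0519
[ 0.57910714 -0.09769859]
t 22.5 gap 0.0519 tcp [ 0.5771 -0.0967  0.1328] F [-0.1 -0.5 -1.2] SHIFT [114.8  -1.    2.7] ROT [-0.    -0.005 -0.001] rows>= 2.3
```

View pics/s21.png

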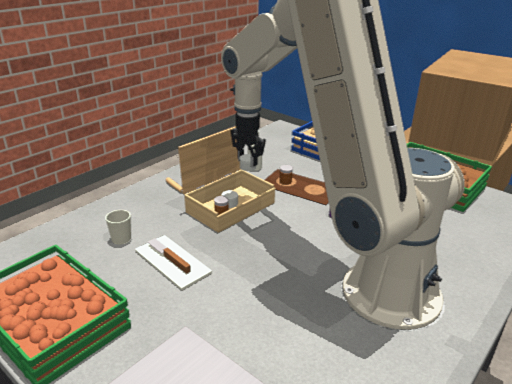

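```bash
python3 -m inch '[0.3,45,-1,1,0,0,0, 0.3,80,-1,1,0,0,0, 0.3,102,-1,1,0,0,0, 0.3,115,-1,1,0,0,0, 0.3,115,-1,1,0,0,0]';  python3 -m inch '[0.7,0,0,0,0,0,0, 0.7,0,0,0,0,0,0, 0.7,0,0,0,0,0,0, 0.7,-40,0,0,0,0,0, 0.7,-90,0,0,0,0,0]'
python3 - <<'E'
from h import *
rel([.5706,.0354,.11],down(JY));
d=img('side');cv2.imwrite('pics/s22z.png',cv2.resize(d['frame'][100:250,160:340],None,fx=4,fy=4,interpolation=cv2.INTER_CUBIC)[:,:,::-1])
E
```

```text
time_s: 23.05
position: [0.5765, -0.0997, 0.0177]
eef_rot: [0.704, 0.028, 0.709, -0.027]
contact_force: [-0.3, -0.3, -0.5]
finger_gap: 0.0518
time_s: 23.55
position: [0.577, -0.0986, 0.1088]
eef_rot: [0.704, 0.027, 0.709, -0.026]
contact_force: [1.4, -0.7, 0.7]
finger_gap: 0.0597
t 23.55 gap 0.0597 tcp [ 0.577  -0.0986  0.1088] F [ 1.4 -0.7  0.7] SHIFT [ -0.9 133.2 -16.5] ROT [-0.003 -0.007 -0.001] rows>= 2.7
```

View pics/s22z.png

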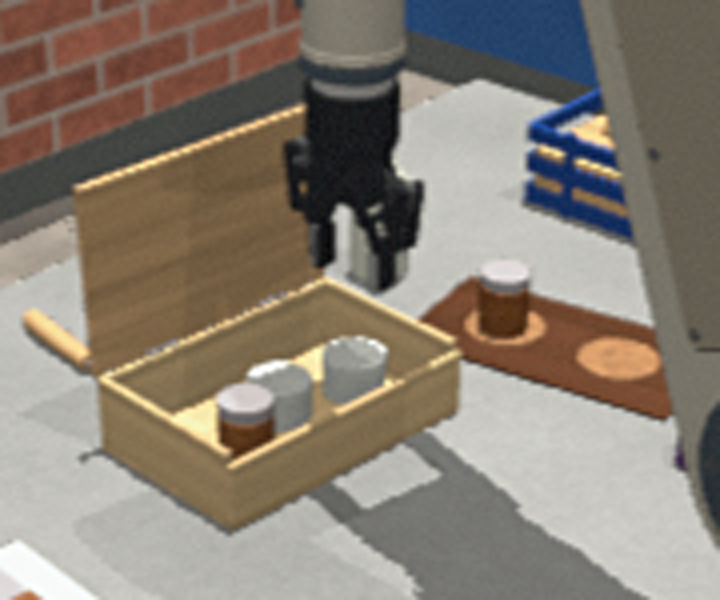

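```bash
python3 -m inch '[0.78,0,40,-5,0,0,0, 0.78,0,87,-10,0,0,0, 0.78,0,132,-16,0,0,0, 0.78,0,132,-16,0,0,0, 0.78,0,132,-16,0,0,0]'
python3 - <<'E'
from h import *
rel([.5706,.0354,.016],down(JY));scan()
d=img('side');cv2.imwrite('pics/s23z.png',cv2.resize(d['frame'][100:250,160:340],None,fx=4,fy=4,interpolation=cv2.INTER_CUBIC)[:,:,::-1])
E
```

```text
time_s: 24.1
position: [0.5729, 0.0349, 0.11]
eef_rot: [0.706, 0.026, 0.707, -0.026]
contact_force: [-0.1, -0.6, -0.2]
finger_gap: 0.0666
t 24.1 gap 0.0666 tcp [0.5729 0.0349 0.11  ] F [-0.1 -0.6 -0.2] SHIFT [94.   0.2 -2.1] ROT [-0.    -0.002 -0.001] rows>= 1.9
board light tops (z=.040):
box light tops:
  z 0.062 [ 572.1 -100.1] [51.5 52.6] r 27.5 box [ -6.8 -77.9] px [274. 174.]
  z 0.062 [565.   6.] [101.2  35.3] r 51.4 box [-21.7  27.4] px [235. 174.]
  z 0.062 [590.1 -35.4] [40.8 53. ] r 27.8 box [  6.4 -12.1] px [250. 167.]
  z 0.042 [ 576.4 -100.9] [52.4 53.5] r 28.0 box [ -2.5 -78.4] px [274. 174.]
  z 0.042 [569.2   7.1] [102.9  35.9] r 52.2 box [-17.6  28.7] px [235. 174.]
  z 0.042 [594.7 -35. ] [41.5 53.9] r 28.3 box [ 11.  -11.3] px [250. 167.]
```

View pics/s23z.png

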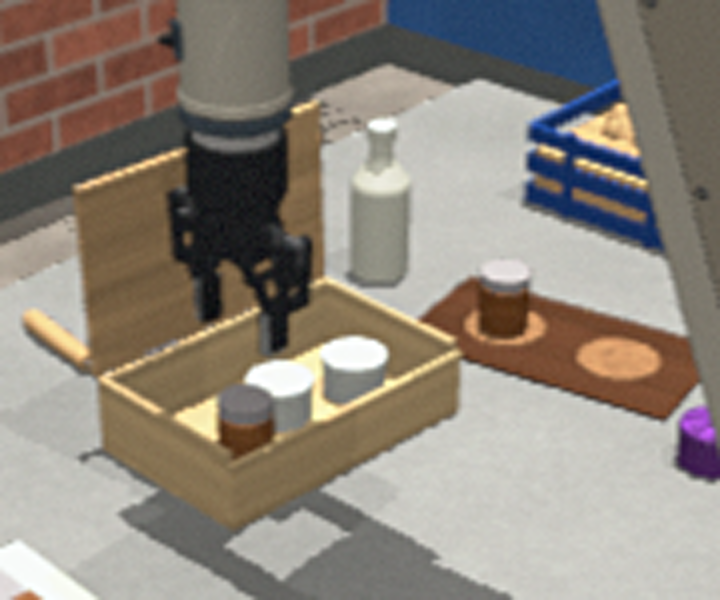

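```bash
python3 -m inch '[0.74,40,0,-2,0,0,0, 0.74,75,0,-2,0,0,0, 0.74,94,0,-2,0,0,0, 0.74,94,0,-2,0,0,0, 0.2,94,0,-2,0,0,0]';  python3 -m inch '[0.2,0,0,0,0,0,0, 0.2,0,0,0,0,0,0, 0.2,0,0,0,0,0,0, 0.2,0,0,0,0,0,0, 0.2,-40,0,0,0,0,0]'; python3 -m inch '[0.2,-50,0,0,0,0,0, 0.2,-95,0,0,0,0,0, 0.2,-95,0,0,0,0,0]'
python3 - <<'E'
from h import *
rel([.4418,-.2982,.13],down(JY));
d=img('side');cv2.imwrite('pics/s24z.png',cv2.resize(d['frame'][100:250,160:340],None,fx=4,fy=4,interpolation=cv2.INTER_CUBIC)[:,:,::-1])
E
```

```text
time_s: 24.7
position: [0.5706, 0.0331, 0.0157]
eef_rot: [0.705, 0.028, 0.708, -0.027]
contact_force: [0.0, 0.3, -0.2]
finger_gap: 0.0498
time_s: 25.2
position: [0.5671, 0.034, 0.0521]
eef_rot: [0.703, 0.027, 0.71, -0.027]
contact_force: [-0.7, 0.2, -1.7]
finger_gap: 0.0447
time_s: 25.5
position: [0.5747, 0.0344, 0.1568]
eef_rot: [0.709, 0.028, 0.704, -0.026]
contact_force: [0.9, -0.3, -2.0]
finger_gap: 0.0443
t 25.5 gap 0.0443 tcp [0.5747 0.0344 0.1568] F [ 0.9 -0.3 -2. ] SHIFT [  25.3 -341.7 -107.5] ROT [-0.003  0.007 -0.002] rows>= 7.2
```

View pics/s24z.png

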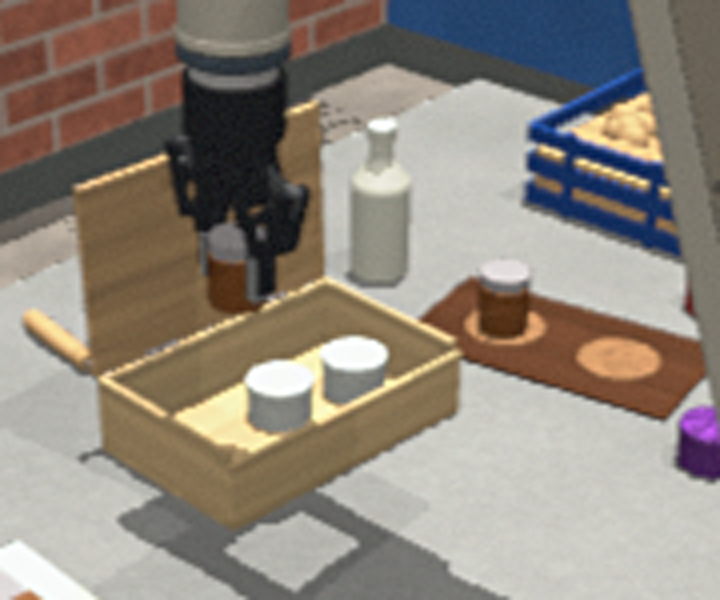

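```bash
python3 -m inch '[0.2,0,-40,-12,0,0,0, 0.2,0,-84,-26,0,0,0, 0.2,0,-128,-40,0,0,0, 0.2,0,-172,-53,0,0,0, 0.2,0,-216,-67,0,0,0]';python3 -m inch '[0.2,0,-44,-13,0,0,0, 0.2,10,-88,-26,0,0,0, 0.2,25,-122,-37,0,0,0, 0.2,45,-126,-38,0,0,0, 0.2,60,-126,-38,0,0,0]';python3 -m inch '[0.2,0,0,0,0,0,0, 0.2,0,0,0,0,0,0]'
python3 - <<'E'
from h import *
rel([.4418,-.2982,.015],down(JY));
d=img('side');cv2.imwrite('pics/s25z.png',cv2.resize(d['frame'][100:250,230:410],None,fx=4,fy=4,interpolation=cv2.INTER_CUBIC)[:,:,::-1])
E
```

```text
time_s: 26.05
position: [0.4857, -0.1772, 0.1489]
eef_rot: [0.705, 0.027, 0.708, -0.026]
contact_force: [1.5, 0.1, -1.9]
finger_gap: 0.0447
time_s: 26.55
position: [0.4379, -0.2995, 0.0879]
eef_rot: [0.705, 0.029, 0.709, -0.027]
contact_force: [-0.7, 0.2, -2.1]
finger_gap: 0.0446
time_s: 26.75
position: [0.4392, -0.2983, 0.0895]
eef_rot: [0.705, 0.028, 0.708, -0.026]
contact_force: [1.0, -0.7, -1.6]
finger_gap: 0.0445
t 26.75 gap 0.0445 tcp [ 0.4392 -0.2983  0.0895] F [ 1.  -0.7 -1.6] SHIFT [74.5  0.1  2.9] ROT [-0.003 -0.005 -0.002] rows>= 1.5
```

View pics/s25z.png

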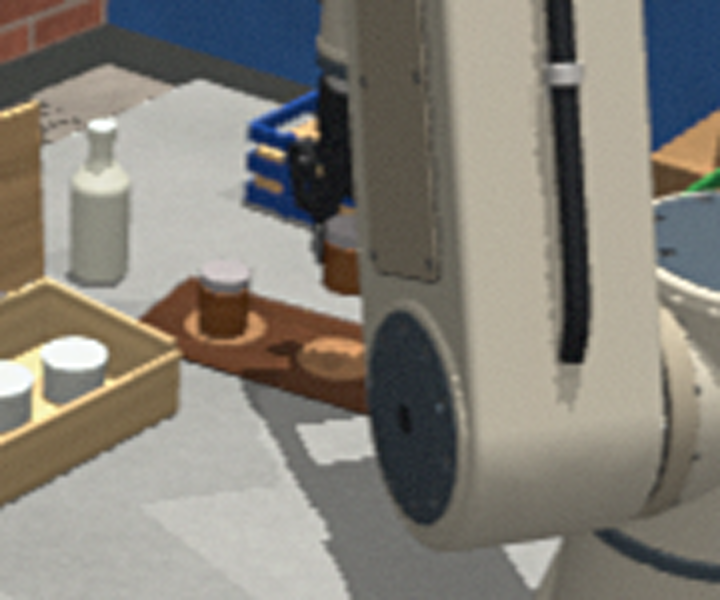

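```bash
python3 -m inch '[0.2,35,0,2,0,0,0, 0.2,60,0,2,0,0,0, 0.2,74,0,2,0,0,0, 0.2,74,0,2,0,0,0, 0.2,74,0,2,0,0,0]'; python3 -m inch '[0.75,0,0,0,0,0,0, 0.75,0,0,0,0,0,0, 0.75,0,0,0,0,0,0, 0.75,-45,0,0,0,0,0, 0.75,-90,0,0,0,0,0]'; python3 -m inch '[0.5,-40,0,0,0,0,0, 0.5,-90,20,0,0,0,0, 0.5,-130,60,0,0,0,0, 0.3,-170,100,0,0,0,0, 0.2,-190,145,0,0,0,0]'
python3 - <<'E'
from h import *
t=wld([-.03,-.05],BC,BY);rel([*t,.3],down(JY)); d=scan()
d=img('side');cv2.imwrite('pics/s26z.png',cv2.resize(d['frame'][80:250,160:380],None,fx=3.6,fy=3.5,interpolation=cv2.INTER_CUBIC)[:,:,::-1])
d=img('top');cv2.imwrite('pics/t26z.png',cv2.resize(d['frame'][90:260,100:390],None,fx=2.7,fy=2.7,interpolation=cv2.INTER_CUBIC)[:,:,::-1])
E
```

```text
time_s: 27.3
position: [0.4423, -0.2992, 0.0172]
eef_rot: [0.706, 0.027, 0.707, -0.027]
contact_force: [0.0, -0.1, -0.9]
finger_gap: 0.045
time_s: 27.8
position: [0.441, -0.2985, 0.1067]
eef_rot: [0.705, 0.028, 0.709, -0.026]
contact_force: [1.0, -0.8, -0.2]
finger_gap: 0.0642
time_s: 28.3
position: [0.453, -0.1674, 0.2923]
eef_rot: [0.707, 0.027, 0.706, -0.028]
contact_force: [0.5, 1.1, 0.2]
finger_gap: 0.0174
t 28.3 gap 0.0174 tcp [ 0.453  -0.1674  0.2923] F [0.5 1.1 0.2] SHIFT [ -7.6 104.1  90.2] ROT [-0.004  0.001  0.   ] rows>= 2.8
board light tops (z=.040):
box light tops:
  z 0.062 [ 541.2 -129. ] [18.8 68.8] r 35.7 box [ -35.5 -109. ] px [287. 186.]
  z 0.062 [ 571.8 -100.6] [53.5 53.2] r 28.0 box [ -7.  -78.5] px [275. 174.]
  z 0.062 [590.2 -29.9] [51.7 52.9] r 27.6 box [ 6.1 -6.6] px [249. 168.]
  z 0.042 [ 545.  -130.3] [19.1 70. ] r 36.3 box [ -31.6 -110. ] px [287. 186.]
  z 0.042 [ 576.2 -101.4] [54.4 54.1] r 28.5 box [ -2.7 -78.9] px [275. 174.]
  z 0.042 [594.8 -29.4] [52.6 53.8] r 28.1 box [10.7 -5.8] px [249. 168.]
```

View pics/s26z.png

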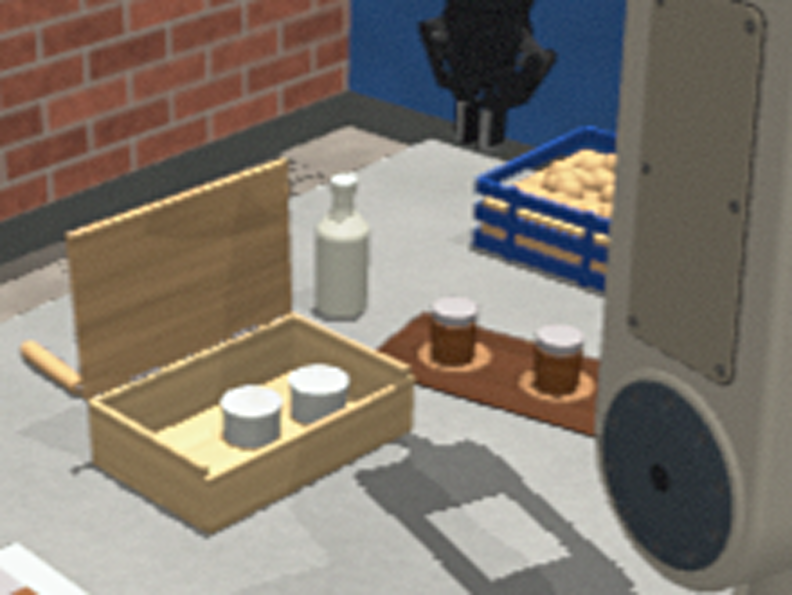

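View pics/t26z.png

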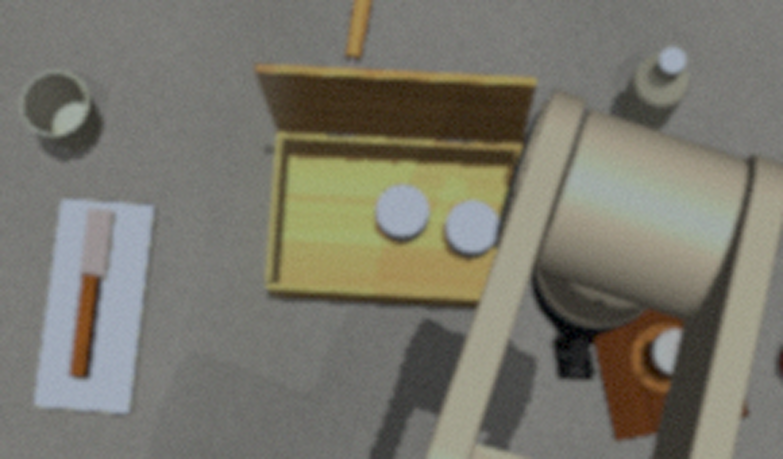

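Run:
```python
from h import *
d=img('top');e=ray(d,246.3,116.7,.226);print('lid edge',loc(e[:2],BC,BY))
t=wld([.13,0],BC,BY);print(t);rel([*t,.30],down(JY))
```

```text
lid edge [ 0.09200371 -0.00077128]
[ 0.71425088 -0.03242097]
t 28.5 gap 0.0169 tcp [ 0.4528 -0.1672  0.2902] F [-0.5 -0.5  0.3] SHIFT [-10.1 153.7 250.8] ROT [-0.    -0.001  0.   ] rows>= 5.9
```

```bash
python3 -m inch '[0,-15,15,25,0,0,0, 0,-15,42,67,0,0,0, 0,-15,68,110,0,0,0, 0,-15,94,153,0,0,0, 0,-15,120,196,0,0,0]'; python3 -m inch '[0,0,18,30,0,0,0, 0,0,34,55,0,0,0, 0,0,34,55,0,0,0]'
python3 - <<'E'
from h import *
t=wld([.13,0],BC,BY);print(t);rel([*t,.195],down(JY)); scan()
d=img('side');cv2.imwrite('pics/s27z.png',cv2.resize(d['frame'][40:250,130:380],None,fx=3.1,fy=2.8,interpolation=cv2.INTER_CUBIC)[:,:,::-1])
d=img('top');cv2.imwrite('pics/t27z.png',cv2.resize(d['frame'][90:260,100:390],None,fx=2.7,fy=2.7,interpolation=cv2.INTER_CUBIC)[:,:,::-1])
E
```

```text
time_s: 29.0
position: [0.6577, -0.0639, 0.3021]
eef_rot: [0.705, 0.028, 0.708, -0.027]
contact_force: [-0.7, -0.2, 1.0]
finger_gap: 0.0001
time_s: 29.3
position: [0.7159, -0.0333, 0.3007]
eef_rot: [0.705, 0.027, 0.708, -0.026]
contact_force: [0.8, 0.3, 0.0]
finger_gap: 0.0002
[ 0.71425088 -0.03242097]
t 29.3 gap 0.0002 tcp [ 0.7159 -0.0333  0.3007] F [0.8 0.3 0. ] SHIFT [105.7   0.6  -1.2] ROT [-0.002 -0.005 -0.001] rows>= 2.1
board light tops (z=.040):
box light tops:
  z 0.062 [525.6 -11.5] [59.1 32.8] r 30.7 box [-59.7   7. ] px [242. 191.]
  z 0.062 [ 570.2 -120.4] [10.8 33.2] r 16.7 box [ -7.2 -98.3] px [282. 174.]
  z 0.062 [590.6  34.1] [128.5 143.4] r 82.3 box [ 1.8 57.3] px [225. 168.]
  z 0.042 [529.2 -10.7] [60.1 33.4] r 31.2 box [-56.2   8.1] px [242. 191.]
  z 0.042 [ 574.5 -121.5] [11.  33.8] r 17.0 box [ -2.9 -99. ] px [282. 174.]
  z 0.042 [595.2  35.7] [130.6 145.8] r 83.7 box [ 6.3 59.2] px [225. 168.]
```

View pics/s27z.png

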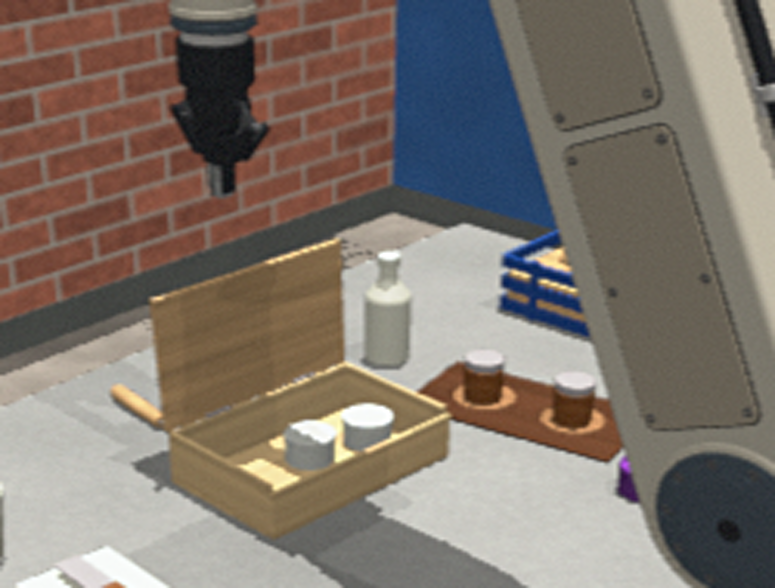

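View pics/t27z.png

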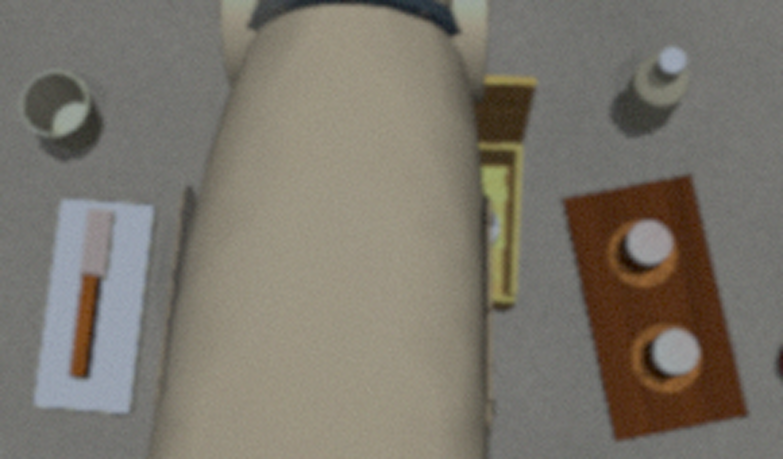

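```bash
python3 - <<'E'
from h import *
d=img('top')
H,S,V=HSV(d)
for a,c,px in comps(d,(S<60)&(V>115),.060,(310,380,150,250)): print(np.round(c[0],1),round(c[1],1),'board',(loc(np.array(c[0])/1000,DC,DY)*1000).round(1))
E
python3 -m inch '[0,45,0,-1,0,0,0, 0,90,0,-1,0,0,0, 0,106,0,-1,0,0,0, 0,106,0,-1,0,0,0]'
python3 - <<'E'
from h import *
for th,r,b in[(1.5,.13,.012),(1.3,.13,.012),(1.1,.13,.01),(.9,.13,.008),(.7,.13,.005),(.5,.13,.003),(.3,.13,0),(.15,.13,0),(0,.13,0)]:
    print(th,np.round(1000*np.array([.08-r*np.cos(th)+.008*np.sin(th)+b, .066+r*np.sin(th)+.008*np.cos(th)]),0))
s,p,r=pose();print(loc(p[:2],BC,BY),p[2])
d=img('side');cv2.imwrite('pics/s28z.png',cv2.resize(d['frame'][40:250,130:380],None,fx=3.1,fy=2.8,interpolation=cv2.INTER_CUBIC)[:,:,::-1])
E
```

```text
[ 442.3 -297.5] 22.2 board [-55.4   0.6]
[ 552.9 -277.1] 22.3 board [57.   1.7]
[ 517.8 -360.3] 117.6 board [  8.1 -74.2]
time_s: 29.9
position: [0.7104, -0.0342, 0.1953]
eef_rot: [0.704, 0.027, 0.709, -0.027]
contact_force: [-0.5, 0.1, 0.7]
finger_gap: 0.0
1.5 [ 91. 196.]
1.3 [ 65. 193.]
1.1 [ 38. 185.]
0.9 [ 13. 173.]
0.7 [ -9. 156.]
0.5 [-27. 135.]
0.3 [-42. 112.]
0.15 [-47.  93.]
0 [-50.  74.]
[ 0.1263315  -0.00205081] 0.19530707212267515
```

View pics/s28z.png

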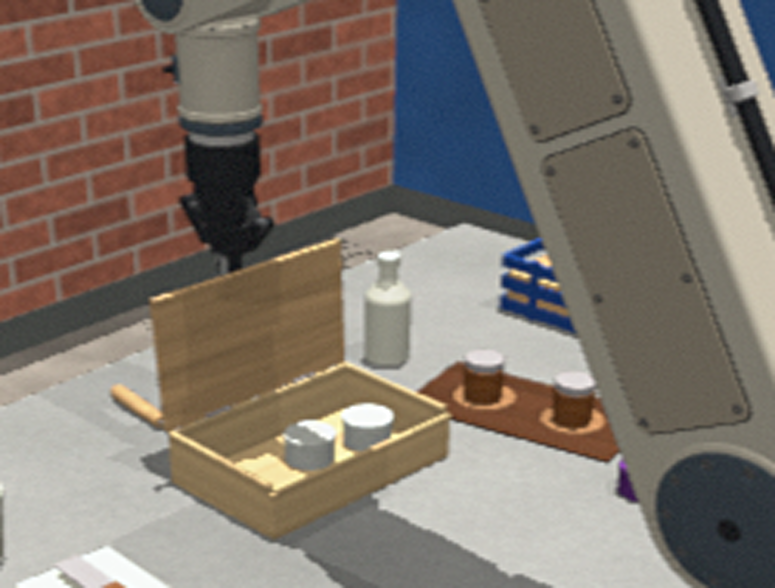

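```bash
python3 -m inch '[0,0,0,-18,0,0,0, 0,0,0,-32,0,0,0, 0,0,0,-44,0,0,0, 0,1,0,-54,0,0,0, 0,2,0,-64,0,0,0]'; python3 -m inch '[0,2,0,-10,0,0,0, 0,4,0,-19,0,0,0, 0,8,0,-27,0,0,0, 0,12,0,-36,0,0,0, 0,16,0,-44,0,0,0]'
python3 - <<'E'
from h import *
s,p,r=pose();print(loc(p[:2],BC,BY),p[2],s['contact_force'])
d=img('side');cv2.imwrite('pics/s29z.png',cv2.resize(d['frame'][40:250,130:380],None,fx=3.1,fy=2.8,interpolation=cv2.INTER_CUBIC)[:,:,::-1])
E
```

```text
time_s: 30.45
position: [0.6491, -0.0287, 0.1974]
eef_rot: [0.707, 0.027, 0.707, -0.027]
contact_force: [0.8, -1.1, 2.0]
finger_gap: 0.0003
time_s: 30.95
position: [0.6039, -0.0251, 0.1793]
eef_rot: [0.705, 0.027, 0.708, -0.026]
contact_force: [0.9, -0.3, -0.6]
finger_gap: 0.0
[ 0.01944692 -0.0008195 ] 0.17926905536240567 [ 0.87464247 -0.31325093 -0.58118524]
```

View pics/s29z.png

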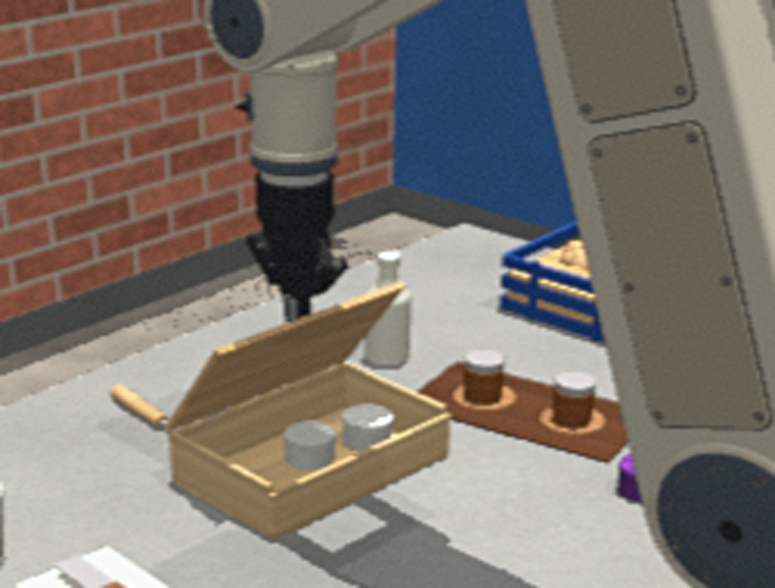

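```bash
python3 -m inch '[0,10,0,-14,0,0,0, 0,21,0,-27,0,0,0, 0,31,0,-36,0,0,0, 0,42,0,-45,0,0,0, 0,53,0,-52,0,0,0]'; python3 -m inch '[0,12,0,-7,0,0,0, 0,24,0,-11,0,0,0, 0,36,0,-14,0,0,0, 0,46,0,-15,0,0,0, 0,50,0,-16,0,0,0]'
python3 - <<'E'
from h import *
s,p,r=pose();print(loc(p[:2],BC,BY),p[2],s['contact_force'])
d=img('side');cv2.imwrite('pics/s30z.png',cv2.resize(d['frame'][40:250,130:380],None,fx=3.1,fy=2.8,interpolation=cv2.INTER_CUBIC)[:,:,::-1])
E
```

```text
time_s: 31.5
position: [0.5522, -0.0212, 0.1263]
eef_rot: [0.706, 0.027, 0.708, -0.027]
contact_force: [-0.1, 0.1, 0.9]
finger_gap: 0.0002
time_s: 32.0
position: [0.5361, -0.02, 0.0758]
eef_rot: [0.705, 0.027, 0.708, -0.027]
contact_force: [0.8, 0.4, 1.2]
finger_gap: -0.0
[-0.04853968 -0.00065891] 0.07576848405192044 [0.75817927 0.44792058 1.22225677]
```

View pics/s30z.png

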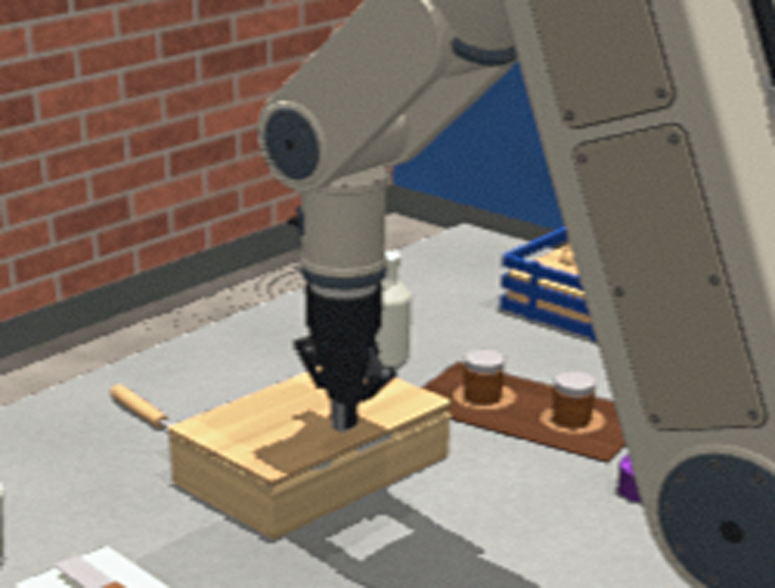

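Nearly shut. I'll press down in 1 mm steps until the force rises.

```bash
python3 -m inch '[0,1,0,0,0,0,0, 0,2,0,0,0,0,0, 0,3,0,0,0,0,0]'; python3 -m inch '[0,1,0,0,0,0,0, 0,1,0,0,0,0,0]'
```

```text
time_s: 32.35
position: [0.5371, -0.02, 0.0744]
eef_rot: [0.706, 0.027, 0.707, -0.027]
contact_force: [-0.6, 0.7, 0.7]
finger_gap: 0.0002
time_s: 32.55
position: [0.5371, -0.02, 0.074]
eef_rot: [0.706, 0.027, 0.707, -0.027]
contact_force: [-1.3, 0.8, 8.2]
finger_gap: -0.0002
```

```bash
python3 -m inch '[0,1,0,0,0,0,0, 0,1,0,0,0,0,0]'; python3 -m inch '[0,0,0,0,0,0,0, 0,-40,0,0,0,0,0, 0,-90,0,-20,0,0,0, 0,-140,0,-60,0,0,0, 0,-140,0,-100,0,0,0]';  python3 -m inch '[0,-30,0,-40,0,0,0, 0,-60,0,-80,0,0,0, 0,-60,0,-110,0,0,0, 0,-60,0,-110,0,0,0]';python3 - <<'E'
from h import *
d=img('side','s31');cv2.imwrite('pics/s31z.png',cv2.resize(d['frame'][80:290,90:340],None,fx=3.1,fy=2.8,interpolation=cv2.INTER_CUBIC)[:,:,::-1])
d=img('top');cv2.imwrite('pics/t31z.png',cv2.resize(d['frame'][90:260,100:390],None,fx=2.7,fy=2.7,interpolation=cv2.INTER_CUBIC)[:,:,::-1])
H,S,V=HSV(d)
for a,c,px in comps(d,(S<60)&(V>115),.060,(320,375,155,240)): print('jar',np.round(c[0],1),round(c[1],1),'board',(loc(np.array(c[0])/1000,DC,DY)*1000).round(1))
for a,c,px in comps(d,(S>60)&(H>12)&(H<32)&(V>120),.074,(190,305,130,212)): print('lid',a)
for a,c,px in comps(d,(S>110)&(H<25),.036,(105,165,155,250)): print('handle',a)
E
```

```text
time_s: 32.75
position: [0.5371, -0.02, 0.0739]
eef_rot: [0.706, 0.027, 0.707, -0.027]
contact_force: [-6.5, 0.5, 19.6]
finger_gap: -0.0001
time_s: 33.25
position: [0.443, -0.0129, 0.2157]
eef_rot: [0.708, 0.027, 0.705, -0.027]
contact_force: [-0.4, 0.4, -0.2]
finger_gap: 0.0001
time_s: 33.65
position: [0.3278, -0.0043, 0.2727]
eef_rot: [0.706, 0.027, 0.707, -0.026]
contact_force: [-0.1, -0.4, 1.3]
finger_gap: 0.0004
jar [ 442.3 -297.5] 22.2 board [-55.4   0.6]
jar [ 553.4 -277.7] 22.5 board [57.5  1. ]
jar [ 530.8 -347.8] 91.1 board [ 23.2 -64.1]
lid ((584.7443237304688, -22.828704833984375), (250.7088623046875, 160.46072387695312), 85.71405792236328)
handle ((483.61090087890625, 293.8089904785156), (14.3952054977417, 100.11872863769531), 84.58644104003906)
```

View pics/s31z.png

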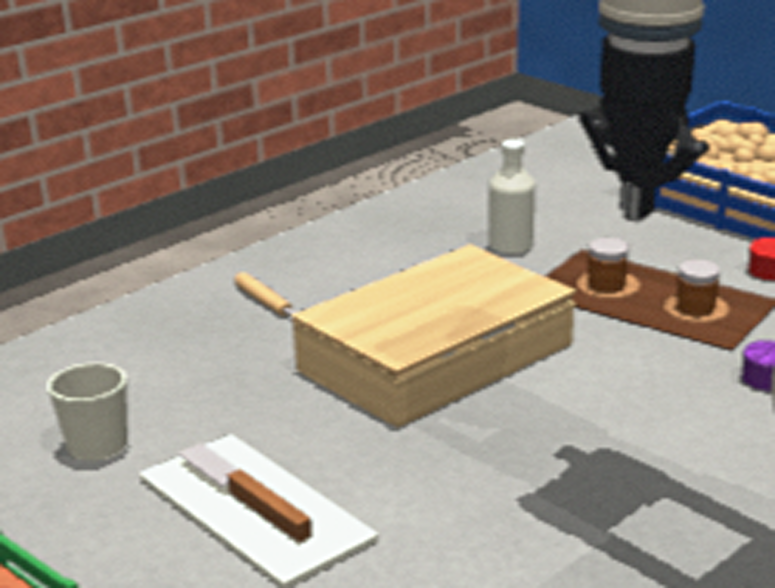

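View pics/t31z.png

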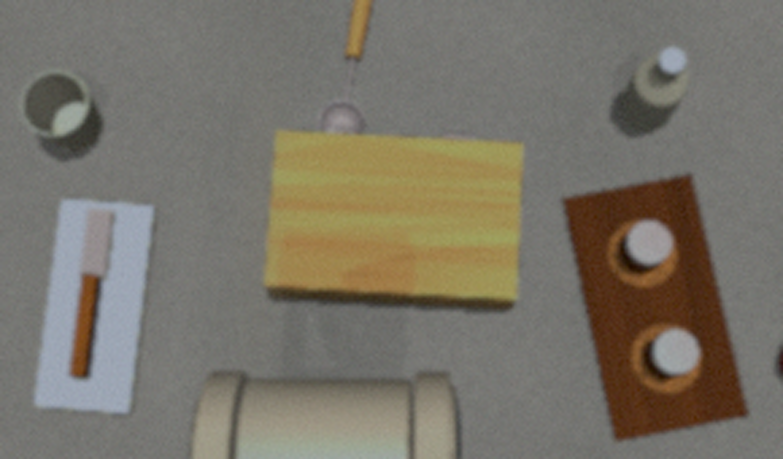

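```bash
python3 -c "
from h import *
print(ctrl.finish_job())"
```

```text
the job is handed in; nothing more can be done
None
```

The job is done and handed in at about 34 s of the 210 s allowed; no verdict came back.

I levered the lid up with the blade and left it standing open, then laid the blade back on its rest. Both jars went onto coasters, both tins went into the box, and I pushed the lid shut with the closed fingers.

What my last checks showed:
- **Jars:** both stand upright, about 1 to 2 mm from the coaster centres.
- **Tins:** both were seen on the box floor just before the lid closed, at about (11, -6) and (-3, -79) mm in the box frame. I could not check them again with the lid shut.
- **Lid:** its outline in the top camera matches the shut lid from the start, and it stopped at 74 mm height under about 20 N of pressing.
- **Blade:** it lies flat on the rest, about 2 mm from the middle.
- **Bystanders and robot:** the cup, bottle and spoon look unmoved by eye (I did not measure them). The arm is clear of everything.

No check failed or disagreed. Measured arm positions wavered by about 3 mm right after moves, but no placing was off because of it. I saw nothing knocked aside during the run.

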